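# Slant and lay down a culture flask

### The arm

A 6-joint arm with a two-finger parallel gripper is mounted at the origin on the work surface. World frame = base frame: x ahead of the robot, y to its left, z up, the work surface at z = 0. Lengths are in mm, angles in rad, forces in N, time in s.
With the tool pointing down it reaches from about 400 to 925 mm from the base axis. Payload 12.5 kg.
Tool frame: the origin (TCP) lies between the finger pads; the fingertips stand env.tip_extent ahead of it and the grasp point (between the pads) lies 11 mm behind it (env.tip_extent is the distance from the TCP to the fingertips, in mm); z points along the fingers, y is the line along which they close (so a half turn about z gives the same grasp; the last joint's range is limited). The gripper opens to 95 mm and grips with 3 to 60 N. Pads are 20 mm wide; open, the fingers measure 119 mm over their backs; the gripper's body (75 mm by 180 mm) begins 59 mm behind the grasp point.
Start: joints at [1.013, 0.491, 1.559, -0, 1.092, -0.106], TCP at [272.854, 562.317, 184.761] pointing down, gripper open.
Joint ranges: [-3.1, 3.1], [-0.84, 2.19], [0.05, 2.79], [-1.13, 4.28], [0.06, 2.93], [-2.69, 2.69]. Speed limits (rad/s): [2.22, 2.22, 2.79, 3.14, 3.14, 3.14].

### API

Orientations are given as [roll, pitch, yaw] about the fixed x, y, z axes, in that order (R = Rz(yaw) Ry(pitch) Rx(roll)).
In Python, from cell import env gives the robot as it stands.
- The arm moves only by the tool carry_out, never from a script. Its argument "motion" is a list of rows, each a list of 5 numbers: the shift along the tool's x, y, z in mm, then the turn about the tool's z in degrees, then the closure, from 0 (fully open) to 1 (shut). A call has 1 to 12 rows; each row shifts and turns the commanded pose from where the row before left it, along the tool's axes as they then stand; what a row does not reach is not made up. A row lasts 1/10 s, in which the tool goes at most 50 mm and 8.59 degrees, less where a joint would pass 70% of its speed; a pose out of reach is approached as far as the arm can. A call with a gripper value outside its range is refused whole. The fingers move at their own pace and stop on an object; the grip force is fixed at half the most. Time passes only in rows, so rows that do not move let the fingers close. It gives the time, the measured TCP pose, the force, the opening and the grip force at its end, in the units of the state.
- env.state(): the state, without advancing time (a new reading comes with each control period).
- env.read_camera(name): name is "scene" or "top" or "wrist"; returns a dict with "color" (420x560x3 uint8, red, green, blue), "K" (3x3 intrinsics, pixels), "dist" ([k1, k2, p1, p2, k3] as OpenCV has them; the pictures are not rectified), "R" (3x3) and "t" (3): a world point X has camera coordinates R X + t; the wrist camera has in their place "hand_eye" (4x4, takes a point from camera to tool coordinates, whose origin is the TCP and whose axes are the flange's). Camera axes: x right, y down, z forward; pixel columns grow to the right and rows downward; lengths in mm; the calibration is good to about 2 mm. A picture is of the moment at which its call begins: read the wrist's pose just before it. There is no depth.
- env.job_done(): hands the job in; it is judged then, once.
The state is a dict: "t": time; "joints": joint angles; "qvel": joint speeds; "tau": joint torques, N m; "eef_pos": TCP position; "tcp_rot": TCP orientation; "ft_force": force on the tool from outside, world axes, zero at the start; "moment": the same for the moment, N m; "opening": opening from 0.0 (shut) to 1.0 (fully open); "grip_force": force on a finger pad.
Only numpy, scipy, OpenCV 4.12 (cv2) and the standard library are available. Lean on these libraries where they do the work, as an engineer would, in place of code of your own. Each camera call takes 0.05 s, during which the arm holds its last target. There are 200 camera calls.

### The job

Take the blue-capped culture flask out of the upright rack and rest it, label side up and neck uppermost, in the slanted cradle for at least a second without holding it, so that it stands at the angle the cradle is set to. Then take it up again and lay it level on the black pad of the steel tray, label up and cap towards the blue mark. Leave the cradle's angle and the other things on the bench as they are.

Things in the scene. Friction and masses are not known exactly. Their poses are not given: they have to be found in the camera images.
- flask: target flask, 0.13 kg: pink body 34 (x) x 54 (y) x 76 mm (z), shoulder 40 mm wide to z = 82, neck 22 mm thick, blue round cap 27 mm thick from z = 92 to 116. Origin: centre of its bottom end; z runs through the cap, +x comes out of the white label with blue stripe. Starts upright in a rack slot, label towards the rack's +x
- flask_mid (a point): centre of the flask's body, 38 mm up its axis; axes as the flask
- flask_cap (a point): centre of the flask's cap, 104 mm up its axis
- flask_label (a point): centre of the label face, 17 mm along +x from flask_mid
- spare_flask: an identical flask with orange cap and orange stripe, upright in the other rack slot; bystander
- rack: fixed blue rack, 50 (x) x 156 (y) mm, walls 45 mm high, inner floor 5 mm up; two slots 45 mm either side of its centre (along y), about 2 mm of play. Origin: underside centre. On the robot's left or right, the tray on the other side
- stand: fixed grey foot of the slant cradle, 120 x 88 mm and 8 mm thick, with two ears up to 50 mm high at y = +-38 mm (22 mm long in x) that carry the cradle pivot 48 mm above the bench. Origin: underside, below the pivot; between rack and tray
- cradle (a joint): angle by which the cradle leans back from upright, towards the stand's -x (the robot's side), rad; it is set between 0.55 and 0.72 and held by a stiff hinge
- cradle_seat (a point): point on the cradle's ledge where the flask's bottom centre sits (and pivot); z up along the back plate, x away from it: the flask's axes when seated label up. Plate 44 mm wide, face at x = -18 mm, top at z = 60; ledge at z = 0, 70 mm wide, to x = +20; cheeks with inner faces at y = +-31 mm, 16 mm high (4 mm play each side)
- cradle_top (a point): top edge of the cradle's back plate
- tray: fixed level steel tray 150 (x) x 165 (y) mm, rim 12 mm high, floor 6 mm up, blue mark on its floor towards -x (the robot's side). Origin: underside centre
- tray_pad (a point): centre of the top of the black rubber pad in the tray: 72 (x) x 44 (y) mm, 18 mm above the bench; axes as the tray
- jar: glass jar with foil lid, 60 mm diameter, 130 mm high, loose, origin underside centre; bystander beside the stand
- tube_rack: green tube rack 100 (x) x 48 (y) x 60 mm, loose, origin underside centre; bystander beside the stand
- tip_box: blue pipette tip box 80 (x) x 118 (y) x 45 mm, loose, origin underside centre; bystander beyond the stand

How it is judged:
By the outcome, as a careful person would: the job done as asked, in the order asked, and still so for the second after the job is handed in, with the robot touching nothing.
It also fails if it takes over 67 s, if anything falls off the work surface, if the arm or the gripper's body presses on something with over 40 N, if the wrist force passes 120 N, or if a joint passes its speed limit or range.

## Working session

There is one attempt and no reset: what is moved stays moved. The work goes in short steps, Python scripts to look and compute and a tool call to move; the robot and the scene stay as the last step left them, time stands still between calls to the robot, and variables do not carry over. Pictures are saved under pics/ and viewed, at most 10 in all, crops included, and the job is handed in when it is done.

Besides the shell and the picture viewer there is one more tool, called after "Request:" as name(argument=value, ...) on one line, values as JSON. carry_out: Moves the arm, as the interface text tells. Its arguments: {"type":"object","properties":{"motion":{"type":"array"}},"required":["motion"]}

```bash
ls; mkdir -p pics
python3 - <<'E'
from cell import env
import cv2,numpy as np
s=env.state();print(s, env.tip_extent)
for n in("scene","top","wrist"):
    r=env.read_camera(n);cv2.imwrite(f"pics/{n}0.png",r["color"][...,::-1])
    print(n,{k:np.round(v,4).tolist() for k,v in r.items() if k!="color"})
E
```

```text
pics
{'t': 0.0, 'joints': array([ 1.01340734e+00,  4.91560665e-01,  1.55947436e+00,  1.97456131e-05,
        1.09169305e+00, -1.05631327e-01]), 'qvel': array([ 0.00057332, -0.00025714, -0.00120182,  0.0016345 ,  0.00084562,
        0.00012847]), 'tau': array([-2.08318823e-03, -6.12646723e+01, -2.58172166e+01,  6.91518746e-02,
        4.82415897e-02, -9.77566674e-05]), 'eef_pos': array([272.68154174, 562.05888726, 184.15250319]), 'tcp_rot': array([-3.14046540e+00, -1.37127924e-04,  2.68982581e+00]), 'ft_force': array([0.1828946 , 0.02939944, 0.82037341]), 'moment': array([ 0.05114859,  0.02735412, -0.00399121]), 'grip_force': 0.0, 'opening': 1.002993845717192} 8.0
scene {'K': [[445.5803, 0.0, 281.7851], [0.0, 445.5803, 215.6373], [0.0, 0.0, 1.0]], 'dist': [-0.0701, 0.0, 0.0, 0.0, 0.0], 'R': [[-0.0239, 0.9995, 0.0204], [0.6525, 0.031, -0.7572], [-0.7574, -0.0048, -0.6529]], 't': [11.3333, -352.9928, 1491.4262]}
top {'K': [[431.7844, 0.0, 275.4102], [0.0, 431.7844, 216.5509], [0.0, 0.0, 1.0]], 'dist': [-0.0638, 0.0, 0.0, 0.0, 0.0], 'R': [[-0.022, -0.9997, -0.0099], [-0.9875, 0.0233, -0.1562], [0.1564, 0.0064, -0.9877]], 't': [-2.7464, 641.67, 973.0259]}
wrist {'K': [[320.0692, 0.0, 288.2705], [0.0, 320.0692, 206.0238], [0.0, 0.0, 1.0]], 'dist': [0.0025, 0.0, 0.0, 0.0, 0.0], 'hand_eye': [[0.0002, -0.9648, -0.2631, 74.7431], [1.0, 0.0005, -0.0012, -0.2343], [0.0013, -0.2631, 0.9648, -200.3897], [0.0, 0.0, 0.0, 1.0]]}
```

View pics/scene0.png

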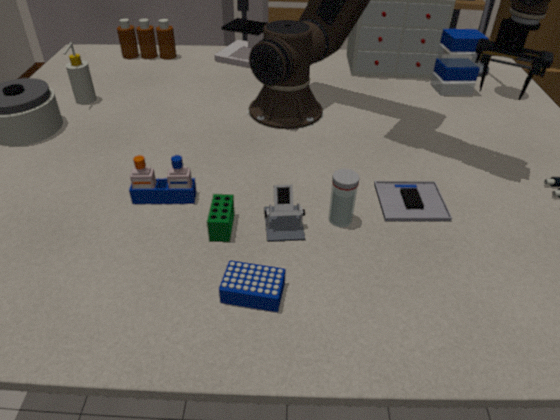

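View pics/top0.png

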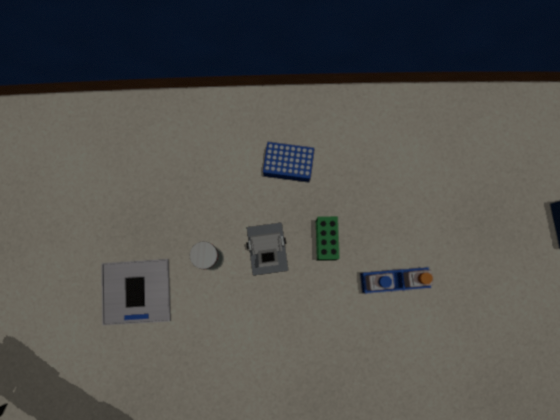

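The scene view has the rack at about (163,190), with the blue cap at (177,161). The cradle is at (285,210) and the tray at (411,200). In the top view the rack is at (396,281), blue cap (385,282), cradle (268,249) and pad (135,292). I'll enlarge both.

Run:
```python
import cv2,numpy as np
def crop(n,boxes,out):
    im=cv2.imread(f"pics/{n}0.png");L=[]
    for x0,y0,w,h in boxes:
        c=cv2.resize(im[y0:y0+h,x0:x0+w],None,fx=400/w,fy=400/w,interpolation=cv2.INTER_CUBIC)
        c=np.clip(c*1.6,0,255).astype(np.uint8)
        for k in range(0,w,10): cv2.putText(c,str(x0+k),(int(k*400/w),10),0,.3,(0,255,255)); cv2.line(c,(int(k*400/w),12),(int(k*400/w),18),(0,255,255))
        for k in range(0,h,10): cv2.putText(c,str(y0+k),(0,int(k*400/w)+4),0,.3,(0,255,255)); cv2.line(c,(22,int(k*400/w)),(28,int(k*400/w)),(0,255,255))
        L.append(c)
    top=np.hstack(L[:2]);bot=np.hstack(L[2:]) if len(L)==4 else np.hstack([L[2],L[2]*0]) 
    cv2.imwrite(out,np.vstack([top,bot]))
crop("scene",[(125,150,80,60),(255,180,80,60),(370,170,80,60)],"pics/c1.png")
crop("top",[(355,250,80,60),(230,215,80,60),(98,255,80,75)],"pics/c2.png") if 0 else crop("top",[(355,250,80,60),(230,218,80,60),(98,254,80,60),(98,274,80,60)],"pics/c2.png")
```

```text
(no output)
```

View pics/c1.png

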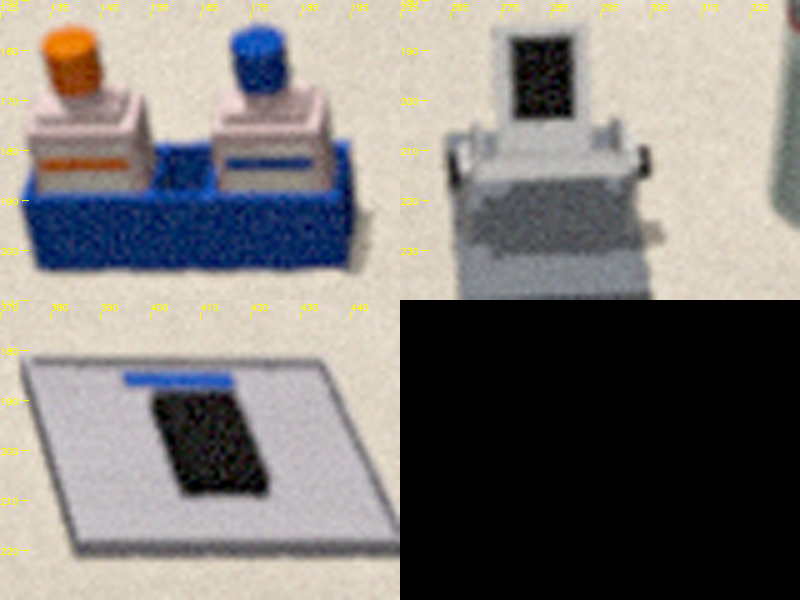

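View pics/c2.png

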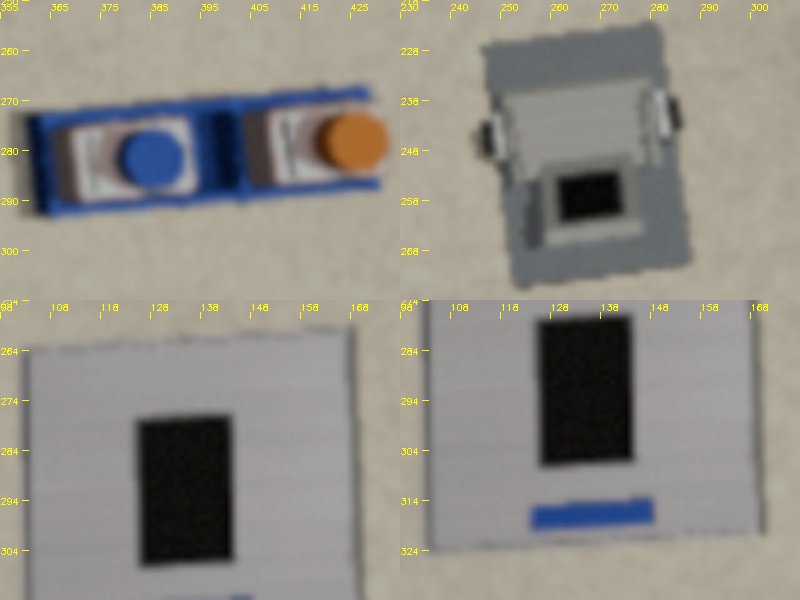

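```bash
cat > h.py <<'E'
import numpy as np,cv2
from scipy.optimize import least_squares
from scipy.spatial.transform import Rotation as Ro
from cell import env
C={}
def cam(n):
    if n not in C:
        r=env.read_camera(n); r["R"]=np.array(r["R"]);r["t"]=np.array(r["t"]);C[n]=r
    return C[n]
def wristcam():
    s=env.state(); r=env.read_camera("wrist")
    T=np.eye(4);T[:3,:3]=Ro.from_euler("xyz",s["tcp_rot"]).as_matrix();T[:3,3]=s["eef_pos"]
    M=np.linalg.inv(T@np.array(r["hand_eye"])); r["R"]=M[:3,:3];r["t"]=M[:3,3];return r
def ray(r,p):
    u=cv2.undistortPoints(np.array([[p]],float),np.array(r["K"]),np.array(r["dist"])).ravel()
    d=r["R"].T@[u[0],u[1],1];return -r["R"].T@r["t"],d/np.linalg.norm(d)
def tri(obs):
    A=np.zeros((3,3));b=np.zeros(3);L=[ray(r,p) for r,p in obs]
    for c,d in L: P=np.eye(3)-np.outer(d,d);A+=P;b+=P@c
    X=np.linalg.solve(A,b);return X,[np.linalg.norm(np.cross(X-c,d)) for c,d in L]
def onz(r,p,z):
    c,d=ray(r,p);return c+d*(z-c[2])/d[2]
def proj(r,X):
    return cv2.projectPoints(np.atleast_2d(np.array(X,float)),cv2.Rodrigues(r["R"])[0],r["t"],np.array(r["K"]),np.array(r["dist"]))[0].reshape(-1,2)
E
python3 - <<'E'
from h import *
np.set_printoptions(precision=1,suppress=True)
s,t=cam("scene"),cam("top")
P={"cap":((177,156.8),(385.6,282)),"knobL":((266,212.6),(247.6,246)),"knobR":((303.6,212.4),(285,240.4)),
"padFL":((400.4,188.4),(144.8,306)),"padFR":((416.8,188.4),(126.4,307.2)),"padBR":((423.6,208.6),(125.4,278)),"padBL":((406.6,209),(144.2,277)),
"ledge-":((268,215.4),(278,234)),"ledge+":((297,215.4),(251,237.4)),"plate-":((273.6,185.4),(278.6,264.6)),"plate+":((292.4,185.4),(258.6,267))}
P["knobL"]=((266,212.6),(285,240.4));P["knobR"]=((303.6,212.4),(247.6,246))
for k,(a,b) in P.items(): print(k,*tri([(s,a),(t,b)]))
for c in((363,273),(365,292.6),(429,268.6),(431,286.6)):print("rack45",onz(t,c,45))
for c in((132.6,203.6),(195.4,203.6)):print("rack0 scene",onz(s,c,0))
for c in((246.6,227),(282,223),(253.4,275.4),(288.4,270.4)):print("base",onz(t,c,8))
print(onz(s,(177,156.8),121),onz(t,(385.6,282),121))
E
```

```text
cap [ 481.5 -251.2  122.3] [np.float64(1.0147824425761771), np.float64(1.014782442576214)]
knobL [584.6 -36.6  45.3] [np.float64(2.1496186219975804), np.float64(2.149618621997593)]
knobR [573.9  51.1  40.3] [np.float64(0.9169936185895509), np.float64(0.9169936185895509)]
padFL [437.1 303.8  15.7] [np.float64(2.4771582928204823), np.float64(2.4771582928204965)]
padFR [434.8 347.9  15.8] [np.float64(1.7712291282263428), np.float64(1.7712291282263073)]
padBR [504.8 354.1   6.4] [np.float64(0.3935854973940051), np.float64(0.39358549739383814)]
padBL [506.6 309.6   4.5] [np.float64(1.9896354347103704), np.float64(1.9896354347103293)]
ledge- [599.9 -25.8  50.3] [np.float64(3.28577035810466), np.float64(3.2857703581046662)]
ledge+ [593.4  38.9  47.6] [np.float64(2.479897995138555), np.float64(2.4798979951385762)]
plate- [526.5 -20.9  80. ] [np.float64(1.4167475124414182), np.float64(1.416747512441419)]
plate+ [522.2  23.8  78.4] [np.float64(0.6834479896023841), np.float64(0.6834479896023978)]
rack45 [ 503.9 -219.2   45. ]
rack45 [ 458.5 -221.6   45. ]
rack45 [ 509.9 -375.6   45. ]
rack45 [ 467.9 -377.4   45. ]
rack0 scene [ 512.6 -372.2    0. ]
rack0 scene [ 505.2 -215.1    0. ]
base [623.8  54.4   8. ]
base [631.7 -33.    8. ]
base [505.1  39.4   8. ]
base [515.3 -45.6   8. ]
[ 479.7 -250.7  121. ] [ 481.6 -252.6  121. ]
```

Request:
carry_out(motion=[[0, 0, -15, -7.2, 0], [0, 0, -15, -7.2, 0], [0, 0, -15, -7.2, 0], [0, 0, -10, -7.1, 0], [-30, -40, 0, 0, 0], [-30, -40, 0, 0, 0], [-30, -40, 0, 0, 0], [-30, -40, 0, 0, 0], [-30, -40, 0, 0, 0], [-30, -40, 0, 0, 0], [-25, -43, 0, 0, 0], [-25, -43, 0, 0, 0]])

```text
t: 1.45
eef_pos: [519.4, 246.2, 239.7]
tcp_rot: [3.141, 0.0, -3.092]
ft_force: [0.2, -0.2, -0.7]
opening: 1.002
grip_force: 0.0
```

Request:
carry_out(motion=[[8, 40, 0, 0, 0], [8, 40, 0, 0, 0], [0, 0, 0, 0, 0]])

```text
t: 1.75
eef_pos: [498.2, 329.3, 239.4]
tcp_rot: [3.141, -0.0, -3.092]
ft_force: [-0.3, -0.1, -0.6]
opening: 0.997
grip_force: 0.0
```

```bash
cat > snap.py <<'E'
import sys,pickle
from h import *
r=wristcam();pickle.dump(r,open(f"{sys.argv[1]}.pkl","wb"))
cv2.imwrite(f"pics/{sys.argv[1]}.png",r["color"][...,::-1]);s=env.state();print(s["eef_pos"],s["tcp_rot"],s["t"],s["qvel"].round(3))
E
python3 snap.py wt
```

```text
[498.27306657 328.20554346 239.4528375 ] [ 3.14156088e+00 -3.27883069e-04 -3.09079354e+00] 1.8 [-0.024 -0.011  0.016 -0.01  -0.001 -0.023]
```

Request:
carry_out(motion=[[-6, -45, 0, 0, 0], [-8, -45, 0, 0, 0], [-8, -45, 0, 0, 0], [-8, -45, 0, 0, 0], [-8, -45, 0, 0, 0], [-8, -45, 0, 0, 0], [-8, -45, 0, 0, 0], [0, 0, 0, 0, 0], [0, 0, 0, 0, 0]])

```text
t: 2.7
eef_pos: [567.9, 13.9, 239.6]
tcp_rot: [3.141, -0.0, -3.095]
ft_force: [-0.7, 0.2, -0.2]
opening: 0.998
grip_force: 0.0
```

```bash
python3 snap.py wc
```

```text
[567.7522525  15.0068758 239.6791089] [ 3.14136592e+00 -2.53204572e-04 -3.09319927e+00] 2.75 [ 0.028 -0.004  0.001 -0.    -0.002  0.001]
```

Request:
carry_out(motion=[[8, -45, 0, 0, 0], [10, -45, 5, 0, 0], [10, -45, 5, 0, 0], [10, -45, 5, 0, 0], [10, -45, 5, 0, 0], [10, -45, 5, 0, 0], [0, 0, 0, 0, 0.2], [0, 0, 0, 0, 0.2]])

```text
t: 3.55
eef_pos: [523.3, -256.8, 214.5]
tcp_rot: [3.141, -0.0, -3.093]
ft_force: [-0.3, -0.5, -0.3]
opening: 0.889
grip_force: 0.0
```

```bash
python3 snap.py wr
python3 - <<'E'
import cv2,numpy as np
a=[cv2.resize(np.clip(cv2.imread(f"pics/{n}.png")*1.5,0,255).astype(np.uint8),(400,300)) for n in("wt","wc","wr")]
cv2.imwrite("pics/m.png",np.vstack([np.hstack(a[:2]),np.hstack([a[2],a[2]*0])]))
E
```

```text
[ 523.59615706 -256.09207901  214.74787818] [ 3.14112762e+00 -3.96129931e-05 -3.09152878e+00] 3.6 [ 0.018 -0.008  0.004 -0.001 -0.001 -0.002]
```

View pics/m.png

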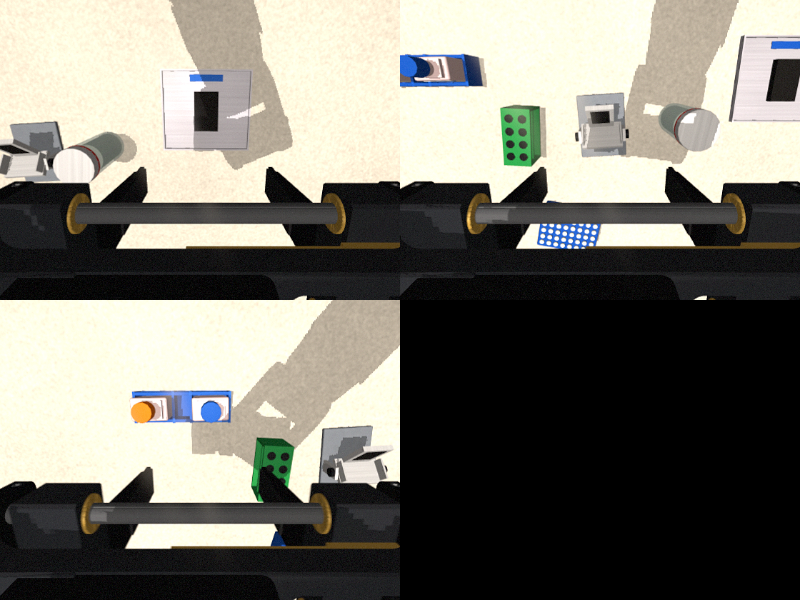

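The wrist views show the tray at (207,110), the cradle at (600,125) and the rack at (182,407), all clear of the fingers. Next, enlarged crops.

Run:
```python
import cv2,numpy as np
L=[]
for n,x0,y0,w,h in(("wt",215,90,150,112),("wc",235,115,100,113),("wr",175,115,160,72)):
    im=cv2.imread(f"pics/{n}.png");f=400/w if n!="wc" else 4
    if n=="wc": w=100
    c=cv2.resize(im[y0:y0+h,x0:x0+w],None,fx=f,fy=f,interpolation=cv2.INTER_CUBIC)
    for k in range(0,w,10): cv2.putText(c,str(x0+k),(int(k*f),10),0,.28,(0,0,255)); cv2.line(c,(int(k*f),12),(int(k*f),18),(0,0,255))
    for k in range(0,h,10): cv2.putText(c,str(y0+k),(0,int(k*f)+4),0,.28,(0,0,255)); cv2.line(c,(22,int(k*f)),(28,int(k*f)),(0,0,255))
    L.append(c)
H=np.zeros((600,800,3),np.uint8)
for c,(x,y) in zip(L,((0,0),(400,0),(0,320))): 
    c=c[:600-y];H[y:y+c.shape[0],x:x+c.shape[1]]=c
cv2.imwrite("pics/c3.png",H)
```

```text
(no output)
```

View pics/c3.png

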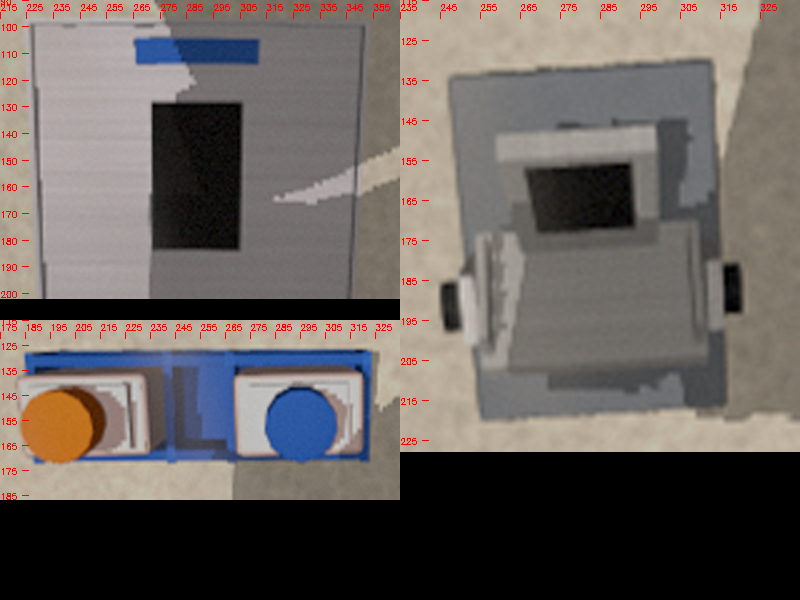

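Here the pad corners are at (152,103) to (240,249) and the blue cap at (301,424). The cradle knobs are at (449,306) and (733,288), the plate's front top edge at (499,162) to (656,153), and the ledge front at (480,366) to (707,355).

Run:
```python
from h import *
import pickle
np.set_printoptions(precision=1,suppress=True)
s,t=cam("scene"),cam("top")
wt,wc,wr=[pickle.load(open(f"{n}.pkl","rb")) for n in("wt","wc","wr")]
def p(n,*o): X,e=tri(o);print(n,X,np.round(e,1));return X
p("cap",(s,(177,156.8)),(t,(385.6,282)),(wr,(295.4,156.6)))
print(onz(wr,(295.4,156.6),121))
for q in((185.4,127.8),(323,127),(322.2,171.4),(189,171.4)):print("rim",onz(wr,q,45))
for q,a,b in(((272,128.6),(400.4,188.4),(144.8,306)),((305.4,128.6),(416.8,188.4),(126.4,307.2)),((305,183.4),(423.6,208.6),(125.4,278)),((272,183),(406.6,209),(144.2,277))):
    p("pad",(wt,q),(s,a),(t,b));print("   z18",onz(wt,q,18),onz(t,b,18),onz(s,a,18))
p("knob-",(wc,(247.3,191.5)),(s,(266,212.6)),(t,(285,240.4)))
p("knob+",(wc,(318.3,187)),(s,(303.6,212.4)),(t,(247.6,246)))
p("ledge-",(wc,(255,206.5)),(s,(268,215.4)),(t,(278,234)))
p("ledge+",(wc,(311.8,203.8)),(s,(297,215.4)),(t,(251,237.4)))
# cradle fit: unknown x,y,yaw,lean,pivot z=48; face top corners, ledge front corners
def pts(v):
    x,y,yaw,a,th,hz=v;cr=[(-18,-22,60),(-18,22,60),(-18-th,-22,60),(-18-th,22,60),(20,-35,0),(20,35,0)]
    L=np.array([(X*np.cos(a)-Z*np.sin(a),Y,X*np.sin(a)+Z*np.cos(a)) for X,Y,Z in cr])
    return L@Ro.from_euler("z",yaw).as_matrix().T+[x,y,hz]
W=[(259.8,155.5),(299,153.3),(259.3,148.3),(299.3,146.3),(255,206.5),(311.8,203.8)]
S={2:(273.6,185.4),3:(292.4,185.4),}
T={2:(278.6,264.6),3:(258.6,267),4:(278,234),5:(251,237.4)}
def f(v,hz=None):
    P=pts(v); e=[1.0*(proj(wc,P)-W).ravel()]
    for r,D in((s,S),(t,T)):
        q=proj(r,P); e+=[1.0*(q[k]-D[k]) for k in D]
    return np.concatenate(e+[[(v[5]-48)/1.5]])
o=least_squares(f,[570,5,.1,.63,6,48],loss="soft_l1");print("cradle",np.round(o.x,3),np.round(f(o.x),1),np.round(np.sqrt(np.diag(np.linalg.inv(o.jac.T@o.jac))),3))
for q in((448-400,75),(712-400,60),(727-400,405),(484-400,418)):print("base",onz(wc,(235+q[0]/4,115+q[1]/4),8))
```

```text
cap [ 481.3 -251.7  122. ] [1.4 0.7 0.8]
[ 481.4 -252.5  121. ]
rim [ 463.9 -375.6   45. ]
rim [ 455.4 -221.3   45. ]
rim [ 505.5 -218.4   45. ]
rim [ 513.1 -373.1   45. ]
pad [436.7 304.4  15. ] [0.7 2.2 2.8]
   z18 [436.4 305.2  18. ] [437.  300.5  18. ] [439.5 305.5  18. ]
pad [434.5 348.1  15.6] [0.2 1.8 1.8]
   z18 [434.2 348.   18. ] [434.7 345.3  18. ] [437.1 348.8  18. ]
pad [506.2 353.1   8.1] [1.3 0.7 1.5]
   z18 [505.5 352.   18. ] [504.5 349.5  18. ] [518.9 348.7  18. ]
pad [508.2 308.3   6.6] [1.5 2.5 2.3]
   z18 [507.2 307.8  18. ] [506.1 303.3  18. ] [522.5 305.9  18. ]
knob- [584.3 -36.8  45. ] [0.7 2.4 1.9]
knob+ [574.3  51.5  40.8] [0.9 0.5 1.4]
ledge- [600.6 -26.1  51.2] [0.9 3.  3.7]
ledge+ [594.3  40.8  48.7] [4.  4.4 1.1]
cradle [580.    7.2   0.1   0.6   8.6  46.8] [-0.3 -0.2  0.5 -0.2  0.1  0.1 -0.3  0.   0.   0.3 -0.2  0.1 -0.3 -0.3
 -0.4 -0.8 -0.9  0.2 -0.2  0.2  1.4 -0.5 -1.3 -0.2 -0.8] [0.9 0.6 0.  0.  1.1 1.5]
base [514.5 -43.3   8. ]
base [505.6  43.2   8. ]
base [623.5  56.5   8. ]
base [632.4 -29.    8. ]
```

Request:
carry_out(motion=[[41.5, 6, 0, 0, 0.2], [0, 0, 20, 0, 0.2], [0, 0, 20, 0, 0.2], [0, 0, 0, 0, 0.2], [0, 0, 0, 0, 0.2]])

```text
t: 4.2
eef_pos: [482.2, -252.6, 175.3]
tcp_rot: [3.142, 0.0, -3.091]
ft_force: [-0.1, -0.3, 0.9]
opening: 0.8
grip_force: 0.0
```

Run:
```python
from h import *
s=env.state();print(s["eef_pos"],s["tcp_rot"],s["opening"],s["joints"].round(2))
```

```text
[ 482.1652231  -252.60370501  175.25511297] [ 3.14150948e+00  5.34196588e-05 -3.09093664e+00] 0.7996277740897271 [-0.6   0.39  1.77  0.    0.99 -2.23]
```

Request:
carry_out(motion=[[0, 0, 40, 0, 0.2], [0, 0, 40, 0, 0.2], [0, 0, 20, 0, 0.2], [0, 0, 10, 0, 0.2], [0, 0, 8, 0, 0.2], [0, 0, 0, 0, 0.2], [0, 0, 0, 0, 0.6], [0, 0, 0, 0, 0.7], [0, 0, 0, 0, 0.7], [0, 0, 0, 0, 0.7]])

```text
t: 5.2
eef_pos: [481.8, -253.5, 57.2]
tcp_rot: [-3.141, 0.001, -3.093]
ft_force: [0.2, -0.0, 0.7]
opening: 0.521
grip_force: 0.0
```

Request:
carry_out(motion=[[0, 0, 0, 0, 0.7], [0, 0, 0, 0, 0.7], [0, 0, 0, 0, 0.7]])

```text
t: 5.5
eef_pos: [482.1, -253.5, 57.5]
tcp_rot: [-3.141, 0.001, -3.092]
ft_force: [-0.2, 1.9, 8.5]
opening: 0.353
grip_force: 32.4
```

```bash
python3 snap.py g1;python3 - <<'E'
from h import *
r=cam("scene");cv2.imwrite("pics/s1.png",cv2.resize(r["color"][130:220,110:230,::-1],None,fx=5,fy=5,interpolation=2))
E
```

```text
[ 482.07794813 -253.52614733   57.48506969] [-3.14101020e+00  1.20211915e-03 -3.09255618e+00] 5.55 [ 0.001 -0.001 -0.002 -0.    -0.001 -0.   ]
```

View pics/s1.png

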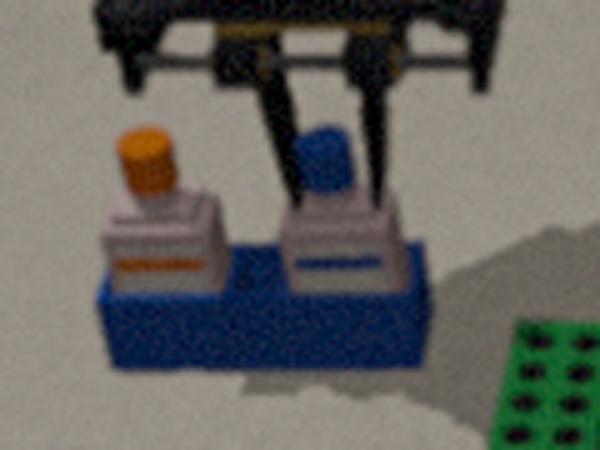

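Run:
```python
from h import *
np.set_printoptions(precision=0,suppress=True)
r=cam("scene")
def q(X): return (proj(r,X)-[110,130])*5
print("tips",q([(482,-270,49.5),(482,-237,49.5)]),"z85",q([(482,-270,85),(482,-237,85)]))
print("flask top y+-27 z81 x+-17",q([(499,-279,81),(499,-225,81),(465,-279,81),(465,-225,81)]))
print("cap top",q([(482,-252,121)]))
import cv2
im=cv2.imread("pics/g1.png");cv2.imwrite("pics/g1c.png",cv2.resize(im[100:420,130:450],(600,600),interpolation=2))
t=cam("top")["color"][240:310,345:445,::-1];cv2.imwrite("pics/g1t.png",cv2.resize(t,(700,490),interpolation=2))
```

```text
tips [[314. 257.]
 [380. 259.]] z85 [[304. 198.]
 [372. 200.]]
flask top y+-27 z81 x+-17 [[279. 225.]
 [391. 228.]
 [295. 185.]
 [404. 188.]]
cap top [[331. 137.]]
```

View pics/g1c.png

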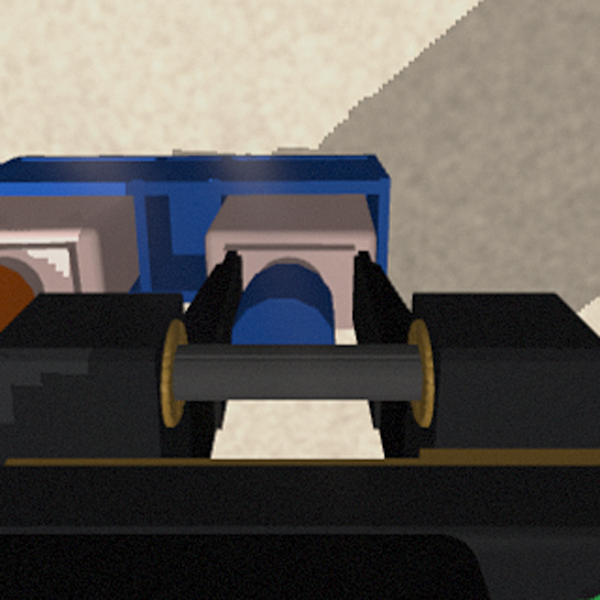

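Run:
```python
from h import *
import pickle
np.set_printoptions(precision=0,suppress=True)
g=pickle.load(open("g1.pkl","rb"))
M=np.linalg.inv(np.array(g["hand_eye"]))
def q(X):
    X=np.array(X,float)@M[:3,:3].T+M[:3,3];p=cv2.projectPoints(X,np.zeros(3),np.zeros(3),np.array(g["K"]),np.array(g["dist"]))[0].reshape(-1,2);return (p-[130,100])*600/320
for z in(8,-11,-25,-40): print(z,q([(-10,-17,z),(10,-17,z),(-10,17,z),(10,17,z)]))
w=proj(g,[(465,-252-27,81),(465,-225,81),(482,-252,121),(499,-279,81),(465,-300,45)]);print((w-[130,100])*600/320)
```

```text
8 [[251. 272.]
 [250. 220.]
 [343. 272.]
 [344. 220.]]
-11 [[247. 293.]
 [246. 237.]
 [347. 293.]
 [348. 237.]]
-25 [[244. 311.]
 [242. 252.]
 [350. 311.]
 [352. 252.]]
-40 [[239. 333.]
 [237. 270.]
 [354. 333.]
 [356. 270.]]
[[217. 225.]
 [391. 233.]
 [302. 342.]
 [216. 325.]
 [173. 192.]]
```

Request:
carry_out(motion=[[0, 0, 0, 0, 0.2], [0, 0, 0, 0, 0.2], [0, 0, 0, 0, 0.2], [0, 0, 0, 0, 0.2], [0, 0, 0, 0, 0.2], [0, 0, 0, 0, 0.2]])

```text
t: 6.3
eef_pos: [481.6, -253.4, 56.6]
tcp_rot: [3.141, -0.0, -3.093]
ft_force: [0.2, 0.3, 0.1]
opening: 0.78
grip_force: 0.0
```

```bash
python3 snap.py g2;python3 - <<'E'
import cv2,numpy as np
im=cv2.imread("pics/g2.png");g=cv2.imread("pics/g1.png")
a=cv2.resize(im[190:300,200:370],(400,259),interpolation=2);b=cv2.resize(g[190:300,200:370],(400,259),interpolation=2)
from h import *
s=cam("scene")["color"][150:210,125:205,::-1];s=cv2.resize(s,(400,300),interpolation=2)
t=cv2.imread("pics/scene0.png")[150:210,125:205];t=cv2.resize(t,(400,300),interpolation=2)
cv2.imwrite("pics/g2c.png",np.clip(np.vstack([np.hstack([a,b]),np.hstack([s,t])])*1.5,0,255))
E
```

```text
[ 481.59840134 -253.43269279   56.57124592] [ 3.14140044e+00 -1.49256950e-04 -3.09254094e+00] 6.35 [-0.001 -0.001 -0.002  0.001  0.001 -0.001][ WARN:0@0.653] global loadsave.cpp:1063 imwrite_ Unsupported depth image for selected encoder is fallbacked to CV_8U.
```

View pics/g2c.png

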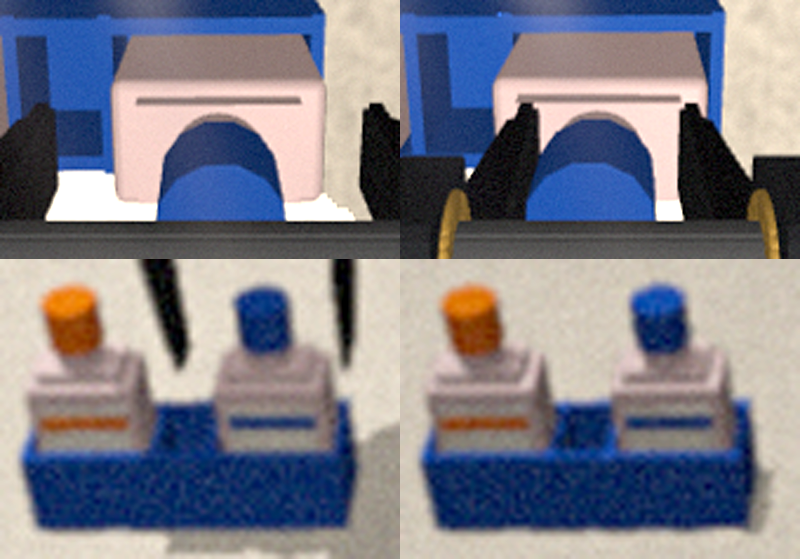

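Run:
```python
from h import *
s=cam("scene")
for p in((161,171.8),(194,171.8)):
    c,d=ray(s,p);k=(482-c[0])/d[0];print(c+d*k)
print(proj(s,[(482,-253-44,48.6),(482,-253+44,48.6)]))
print(env.state()["joints"], [a for a in dir(env) if a[0]!='_'], env.tip_extent)
```

```text
[ 482.         -295.2054154    77.81786227]
[ 482.         -214.03156581   80.51411447]
[[162.09370053 181.46898034]
 [197.39999862 182.47322814]]
[-6.05832429e-01  5.46450519e-01  1.88483325e+00  1.28936128e-04
  7.10614345e-01 -2.22576516e+00] ['IKError', 'job_done', 'read_camera', 'state', 'tip_extent'] 8.0
```

Request:
carry_out(motion=[[0, 0, 10, 0, 0.2], [0, 0, 8, 0, 0.2], [0, 0, 0, 0, 0.2]])

```text
t: 6.75
eef_pos: [481.0, -253.0, 37.2]
tcp_rot: [3.14, -0.002, -3.093]
ft_force: [0.1, -0.6, 0.3]
opening: 0.802
grip_force: 0.0
```

Request:
carry_out(motion=[[0, 0, 3, 0, 0.2], [0, 0, 3, 0, 0.2], [0, 0, 0, 0, 0.2], [0, 0, 0, 0, 0.5], [0, 0, 0, 0, 0.5], [0, 0, 0, 0, 0.5], [0, 0, 0, 0, 0.5], [0, 0, 0, 0, 0.5]])

```text
t: 7.55
eef_pos: [481.7, -253.4, 32.8]
tcp_rot: [3.142, 0.0, -3.093]
ft_force: [-0.6, 0.6, 1.4]
opening: 0.563
grip_force: 30.0
```

Request:
carry_out(motion=[[0, 0, -4, 0, 0.6], [0, 0, -14, 0, 0.6], [0, 0, -14, 0, 0.6], [0, 0, 0, 0, 0.6], [4, 0, 0, 0, 0.6], [6, 0, 0, 0, 0.6], [0, 0, 0, 0, 0.6]])

```text
t: 8.25
eef_pos: [471.9, -254.2, 64.5]
tcp_rot: [-3.141, 0.001, -3.093]
ft_force: [3.9, -0.5, 0.9]
opening: 0.568
grip_force: 30.0
```

```bash
cat > fit.py <<'E'
from h import *
import pickle
np.set_printoptions(precision=3,suppress=True)
s,t=cam("scene"),cam("top");wc=pickle.load(open("wc.pkl","rb"))
def pts(v):
    x,y,yaw,a,th,hz=v;cr=[(-18,-22,60),(-18,22,60),(-18-th,-22,60),(-18-th,22,60),(20,-35,0),(20,35,0)]
    L=np.array([(X*np.cos(a)-Z*np.sin(a),Y,X*np.sin(a)+Z*np.cos(a)) for X,Y,Z in cr])
    return L@Ro.from_euler("z",yaw).as_matrix().T+[x,y,hz]
W=[(259.8,155.5),(299,153.3),(259.3,148.3),(299.3,146.3),(255,206.5),(311.8,203.8)]
S={2:(273.6,185.4),3:(292.4,185.4)};T={2:(278.6,264.6),3:(258.6,267),4:(278,234),5:(251,237.4)}
def f(v):
    P=pts(v); e=[(proj(wc,P)-W).ravel()]
    for r,D in((s,S),(t,T)):
        q=proj(r,P); e+=[q[k]-D[k] for k in D]
    return np.concatenate(e+[[(v[5]-48)/.5,(v[4]-6)/4]])
o=least_squares(f,[570,5,.1,.63,6,48],loss="soft_l1");print(o.x,f(o.x),np.sqrt(np.diag(np.linalg.inv(o.jac.T@o.jac))))
E
python3 fit.py
```

```text
[579.963   7.272   0.101   0.62    8.29   47.842] [-0.344 -0.373  0.494 -0.338  0.068  0.226 -0.22   0.067 -0.024  0.474
 -0.075  0.245 -0.321 -0.572 -0.363 -1.132 -0.91   0.142 -0.241  0.14
  1.432 -0.476 -1.335 -0.195 -0.316  0.572] [0.932 0.588 0.011 0.029 1.138 0.524]
```

Request:
carry_out(motion=[[6, 0, 0, 0, 0.6], [6, 0, 0, 0, 0.6], [6, 0, 0, 0, 0.6], [5, 0, 0, 0, 0.6], [4, 0, 0, 0, 0.6], [0, 0, 0, 0, 0.6]])

```text
t: 8.95
eef_pos: [444.6, -255.3, 64.5]
tcp_rot: [3.141, 0.0, -3.093]
ft_force: [3.4, -0.5, -0.4]
opening: 0.564
grip_force: 30.0
```

Run:
```python
from h import *
np.set_printoptions(precision=1,suppress=True)
def cap(n):
    r=cam(n);h=cv2.cvtColor(r["color"],cv2.COLOR_RGB2HSV);x,y=(130,135) if n=="scene" else (340,230)
    m=cv2.inRange(h,(100,120,40),(125,255,255))
    k,l,st,ce=cv2.connectedComponentsWithStats(m)
    return [(st[i][4],ce[i]) for i in range(1,k) if st[i][4]>20 and ce[i][1]<330]
for n in("scene","top"):print(n,*cap(n),sep="\n")
```

```text
scene
(np.int32(911), array([463.8,  39.5]))
(np.int32(582), array([455.4,  71.7]))
(np.int32(80), array([177.2, 140.9]))
(np.int32(31), array([177.3, 161.5]))
(np.int32(1146), array([164.2, 193.6]))
(np.int32(47), array([405.9, 185.6]))
(np.int32(1535), array([252.4, 291. ]))
top
(np.int32(3058), array([55. , 29.3]))
(np.int32(11401), array([266.8,  29.4]))
(np.int32(2537), array([480.3,  26.6]))
(np.int32(1435), array([389.5,  54.5]))
(np.int32(38), array([535.9,  38.3]))
(np.int32(1167), array([128.3,  62.4]))
(np.int32(490), array([520.4,  58.8]))
(np.int32(53), array([472.2,  68.2]))
(np.int32(284), array([18.9, 74.9]))
(np.int32(53), array([99.2, 77.1]))
(np.int32(674), array([287.2, 162.4]))
(np.int32(24), array([311. , 159.7]))
(np.int32(154), array([374.7, 275.1]))
(np.int32(88), array([136.4, 316.4]))
```

Run:
```python
from h import *
np.set_printoptions(precision=1,suppress=True)
s=cam("scene")
c,d=ray(s,(179,182.6));X=c+d*((498-c[0])/d[0]);print("stripe world upright",X)
ss=X[2]-5
for th in(.45,.5,.55,.6,.65,.7):
    G=np.array([444.6,-254.5,100.5]);z=np.array([-np.sin(th),0,np.cos(th)]);x=np.array([np.cos(th),0,np.sin(th)])
    print(th,proj(s,[G+40*z+x*6,G+(ss-64)*z+17*x]).ravel())
```

```text
stripe world upright [ 498.  -250.3   58.6]
0.45 [178.5 139.8 177.9 161.1]
0.5 [178.7 139.6 177.9 160.8]
0.55 [178.8 139.4 177.8 160.4]
0.6 [179.  139.4 177.8 160.1]
0.65 [179.2 139.3 177.7 159.7]
0.7 [179.4 139.3 177.7 159.3]
```

Request:
carry_out(motion=[[-2, 0, -15, 0, 0.6], [0, 0, -35, 0, 0.6], [0, 0, -40, 0, 0.6], [-11, 30, 0, 0, 0.6], [-13, 37, 0, 0, 0.6], [-13, 37, 0, 0, 0.6], [-13, 37, 0, 0, 0.6], [-13, 37, 0, 0, 0.6], [-13, 37, 0, 0, 0.6], [-13.5, 37.5, 0, 0, 0.6], [0, 0, 0, -3, 0.6], [0, 0, 0, 0, 0.6]])

```text
t: 10.3
eef_pos: [522.9, 2.5, 154.2]
tcp_rot: [3.141, -0.002, -3.037]
ft_force: [-0.1, 0.5, -0.8]
opening: 0.57
grip_force: 30.0
```

```bash
python3 snap.py k1
python3 - <<'E'
from h import *
np.set_printoptions(precision=1,suppress=True)
for n in("scene","top"):
    r=cam(n);h=cv2.cvtColor(r["color"],cv2.COLOR_RGB2HSV)
    m=cv2.inRange(h,(100,120,40),(125,255,255));k,l,st,ce=cv2.connectedComponentsWithStats(m)
    print(n,[(int(st[i][4]),ce[i].round(1).tolist()) for i in range(1,k) if 10<st[i][4]<400 and 220<ce[i][0]<330 and 80<ce[i][1]<330])
E
```

```text
[522.97769806   1.76672334 154.25590528] [ 3.14140092e+00 -2.00579331e-03 -3.03994965e+00] 10.35 [-0.022 -0.004  0.001  0.002 -0.006  0.016]
scene [(120, [284.3, 126.8]), (37, [285.2, 150.5])]
top [(55, [305.1, 151.9]), (23, [311.0, 159.5]), (13, [270.0, 165.0])]
```

Run:
```python
from h import *
import pickle
np.set_printoptions(precision=1,suppress=True)
r=pickle.load(open("k1.pkl","rb"));h=cv2.cvtColor(r["color"],cv2.COLOR_RGB2HSV)
m=cv2.inRange(h,(100,120,40),(125,255,255));k,l,st,ce=cv2.connectedComponentsWithStats(m)
print([(st[i].tolist(),ce[i].round(1).tolist()) for i in range(1,k) if st[i][4]>150])
G=np.array([523,1.8,190.3]);y=.1
for th in(.4,.5,.6,.7):
    z=np.array([-np.sin(th)*np.cos(y),-np.sin(th)*np.sin(y),np.cos(th)]);x=np.array([np.cos(th)*np.cos(y),np.cos(th)*np.sin(y),np.sin(th)])
    X=[G+(a-64)*z+13.5*(np.cos(f)*x+np.sin(f)*np.cross(z,x)) for a in(92,116) for f in np.linspace(0,6.28,40)]
    P=proj(r,X);q=cv2.convexHull(P.astype(np.float32));M=cv2.moments(q);print(th,P.min(0),P.max(0),M['m10']/M['m00'],M['m01']/M['m00'],M['m00'])
```

```text
[([0, 100, 89, 56, 4421], [42.2, 127.4]), ([256, 253, 65, 31, 1563], [288.0, 270.4]), ([270, 313, 37, 7, 165], [287.1, 315.5])]
0.4 [252.4 227.3] [320.5 296.5] 286.4331987738414 261.81477758256057 3700.2032639405224
0.5 [252.7 215. ] [320.3 283. ] 286.50648325554465 248.91977227193556 3606.05017293361
0.6 [253.2 203.8] [320.  276.6] 286.62167446259355 239.38465566362774 3778.3273853103165
0.7 [253.7 193.7] [319.6 269.9] 286.7005615354872 230.91329076406544 3951.66335762525
```

Run:
```python
import cv2
im=cv2.imread("pics/k1.png")[...,::-1]
for r in range(180,330,5): print(r,im[r,288].tolist(),im[r,262].tolist())
```

```text
180 [85, 87, 89] [112, 111, 107]
185 [91, 91, 93] [108, 107, 103]
190 [89, 90, 92] [106, 104, 102]
195 [86, 89, 91] [105, 101, 100]
200 [88, 89, 92] [104, 104, 101]
205 [87, 89, 88] [99, 99, 96]
210 [134, 128, 123] [139, 134, 129]
215 [134, 127, 122] [138, 133, 127]
220 [31, 27, 30] [105, 103, 99]
225 [28, 24, 23] [93, 91, 89]
230 [27, 26, 25] [133, 127, 123]
235 [131, 128, 122] [130, 127, 122]
240 [130, 126, 121] [133, 129, 126]
245 [132, 127, 124] [196, 189, 182]
250 [149, 126, 121] [149, 127, 123]
255 [41, 66, 117] [165, 142, 138]
260 [38, 64, 117] [169, 146, 139]
265 [43, 67, 120] [129, 113, 118]
270 [38, 64, 118] [27, 60, 118]
275 [40, 63, 120] [27, 61, 117]
280 [41, 66, 121] [32, 64, 122]
285 [42, 40, 37] [34, 34, 33]
290 [62, 61, 59] [55, 54, 53]
295 [56, 54, 55] [55, 52, 51]
300 [62, 61, 60] [62, 59, 58]
305 [65, 62, 62] [61, 60, 61]
310 [60, 60, 57] [59, 58, 58]
315 [37, 68, 124] [213, 199, 179]
320 [81, 93, 129] [214, 200, 178]
325 [210, 196, 176] [220, 208, 185]
```

Run:
```python
from h import *
import pickle
np.set_printoptions(precision=1,suppress=True)
r=pickle.load(open("k1.pkl","rb"));y=.1
for gz in(185,190,195):
  G=np.array([523,1.8,gz])
  for th in(-.1,0,.1,.2,.3):
    z=np.array([-np.sin(th)*np.cos(y),-np.sin(th)*np.sin(y),np.cos(th)]);x=np.array([np.cos(th)*np.cos(y),np.cos(th)*np.sin(y),np.sin(th)])
    X=[G+(a-64)*z+13.5*(np.cos(f)*x+np.sin(f)*np.cross(z,x)) for a in(92,116) for f in np.linspace(0,6.28,40)]
    P=proj(r,X);print(gz,th,P.min(0),P.max(0))
G=np.array([523,1.8,190.3])
g=pickle.load(open("g2.pkl","rb"))
X=[[481.5+13.5*np.cos(f),-252.3+13.5*np.sin(f),a] for a in(97,121) for f in np.linspace(0,6.28,40)];P=proj(g,X);print("g2 pred",P.min(0),P.max(0))
im=cv2.imread("pics/g2.png")[...,::-1]
for q in range(215,330,6): print(q,im[q,292].tolist(),end=" ")
```

```text
185 -0.1 [254.1 258.5] [318.4 340.8]
185 0 [253.8 251.9] [318.8 333. ]
185 0.1 [253.6 245.3] [319.1 323.9]
185 0.2 [253.5 239. ] [319.3 313.4]
185 0.3 [253.6 232.9] [319.4 301.9]
190 -0.1 [252.8 263. ] [319.5 348.7]
190 0 [252.5 256.2] [319.9 340.8]
190 0.1 [252.2 249.4] [320.3 331.5]
190 0.2 [252.2 242.8] [320.5 320.8]
190 0.3 [252.2 236.6] [320.5 308.9]
195 -0.1 [251.5 267.8] [320.7 357.3]
195 0 [251.1 260.8] [321.2 349.3]
195 0.1 [250.8 253.8] [321.5 339.7]
195 0.2 [250.7 247. ] [321.7 328.7]
195 0.3 [250.8 240.4] [321.8 316.4]
g2 pred [262.  238.1] [319.3 308.5]
215 [95, 81, 80] 221 [97, 82, 81] 227 [161, 138, 132] 233 [95, 81, 77] 239 [95, 80, 79] 245 [24, 34, 68] 251 [26, 38, 66] 257 [33, 41, 71] 263 [36, 61, 119] 269 [37, 65, 119] 275 [36, 62, 116] 281 [35, 63, 115] 287 [49, 46, 46] 293 [60, 57, 58] 299 [64, 62, 58] 305 [67, 66, 64] 311 [59, 57, 56] 317 [201, 190, 168] 323 [216, 201, 181] 329 [216, 203, 181]
```

Run:
```python
from h import *
im=cv2.imread("pics/k1.png")[150:360,180:400];s=cam("scene")["color"][90:240,230:340,::-1];t=cam("top")["color"][190:290,215:325,::-1]
f=lambda a,w,h:cv2.resize(a,(w,h),interpolation=2)
H=np.hstack([f(im,400,382),f(s,280,382)]);t=f(t,240,218);B=np.zeros((218,680,3),np.uint8);B[:,:240]=t
g=cv2.imread("pics/k1.png");B[:,250:540]=f(g,290,218)
cv2.imwrite("pics/last.png",np.clip(np.vstack([H,B]).astype(float)*1.5,0,255).astype(np.uint8))
```

```text
(no output)
```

View pics/last.png

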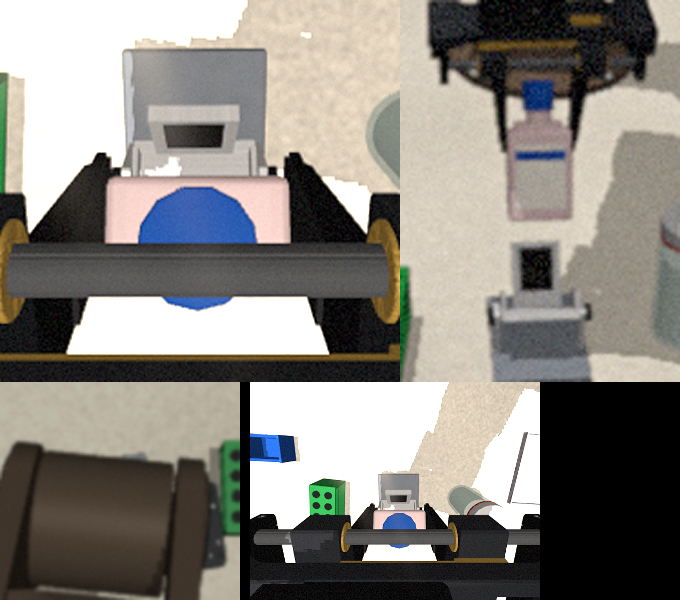

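The wrist view shows the cap's top face centred at (288,286) px, with the body edge at row 248. That puts the flask's lean at about 0.4 rad, label side away from the robot and lined up with the cradle. I'll lower it onto the ledge.

Request:
carry_out(motion=[[-18, 0, 0, 0, 0.6], [0, 0, 30, 0, 0.6], [0, 0, 25, 0, 0.6], [0, 0, 8, 0, 0.6], [0, 0, 0, 0, 0.6], [0, 0, 0, 0, 0.6]])

```text
t: 11.15
eef_pos: [542.1, 3.0, 92.6]
tcp_rot: [-3.141, 0.001, -3.041]
ft_force: [-0.2, 0.5, -0.8]
opening: 0.565
grip_force: 30.0
```

Request:
carry_out(motion=[[0, 0, 2, 0, 0.6], [0, 0, 2, 0, 0.6], [0, 0, 0, 0, 0.6]])

```text
t: 11.45
eef_pos: [541.7, 3.3, 88.0]
tcp_rot: [-3.142, 0.001, -3.04]
ft_force: [-0.2, 0.0, -0.6]
opening: 0.569
grip_force: 30.0
```

Request:
carry_out(motion=[[0, 0, 2, 0, 0.6], [0, 0, 2, 0, 0.6], [0, 0, 0, 0, 0.6]])

```text
t: 11.75
eef_pos: [541.4, 3.3, 83.5]
tcp_rot: [3.141, -0.0, -3.04]
ft_force: [-0.2, 0.7, -1.0]
opening: 0.567
grip_force: 30.0
```

Request:
carry_out(motion=[[0, 0, 2, 0, 0.6], [0, 0, 2, 0, 0.6], [0, 0, 0, 0, 0.6]])

```text
t: 12.05
eef_pos: [541.4, 3.3, 79.4]
tcp_rot: [3.141, -0.0, -3.04]
ft_force: [0.1, 0.5, -0.7]
opening: 0.565
grip_force: 30.0
```

Request:
carry_out(motion=[[0, 0, 1.5, 0, 0.6], [0, 0, 0, 0, 0.6]])

```text
t: 12.25
eef_pos: [541.5, 3.3, 78.1]
tcp_rot: [3.141, -0.0, -3.04]
ft_force: [-0.1, -0.2, -1.0]
opening: 0.566
grip_force: 30.0
```

Request:
carry_out(motion=[[0, 0, 1.5, 0, 0.6], [0, 0, 0, 0, 0.6]])

```text
t: 12.45
eef_pos: [541.5, 3.3, 76.6]
tcp_rot: [3.141, -0.0, -3.04]
ft_force: [-1.0, -0.7, -1.1]
opening: 0.567
grip_force: 30.0
```

Request:
carry_out(motion=[[0, 0, 1.5, 0, 0.6], [0, 0, 0, 0, 0.6]])

```text
t: 12.65
eef_pos: [541.5, 3.3, 75.1]
tcp_rot: [3.141, -0.0, -3.04]
ft_force: [0.6, -0.4, -0.9]
opening: 0.561
grip_force: 30.0
```

Request:
carry_out(motion=[[0, 0, 1.5, 0, 0.6], [0, 0, 0, 0, 0.6]])

```text
t: 12.85
eef_pos: [541.5, 3.3, 73.6]
tcp_rot: [3.141, -0.0, -3.04]
ft_force: [0.2, 0.4, -0.8]
opening: 0.567
grip_force: 30.0
```

Request:
carry_out(motion=[[0, 0, 1, 0, 0.6], [0, 0, 0, 0, 0.6]])

```text
t: 13.05
eef_pos: [541.5, 3.3, 72.6]
tcp_rot: [3.141, -0.0, -3.04]
ft_force: [0.2, 0.0, -0.9]
opening: 0.566
grip_force: 30.0
```

Request:
carry_out(motion=[[0, 0, 1.5, 0, 0.6], [0, 0, 0, 0, 0.6]])

```text
t: 13.25
eef_pos: [541.5, 3.3, 71.0]
tcp_rot: [3.141, -0.0, -3.04]
ft_force: [-0.8, -0.6, -1.2]
opening: 0.568
grip_force: 30.0
```

Request:
carry_out(motion=[[0, 0, 1.5, 0, 0.6], [0, 0, 0, 0, 0.6]])

```text
t: 13.45
eef_pos: [541.3, 3.3, 70.1]
tcp_rot: [3.142, -0.0, -3.04]
ft_force: [-3.4, -0.7, 5.8]
opening: 0.568
grip_force: 30.0
```

Request:
carry_out(motion=[[0, 0, 1.5, 0, 0.6], [0, 0, 0, 0, 0.6]])

```text
t: 13.65
eef_pos: [540.8, 3.3, 68.8]
tcp_rot: [3.141, -0.001, -3.04]
ft_force: [-7.1, -1.3, 10.5]
opening: 0.569
grip_force: 30.0
```

```bash
python3 snap.py k2
python3 - <<'E'
from h import *
im=cv2.imread("pics/k2.png")[...,::-1];lab=[]
for col in(288,250,325):
    print(col,[(r,im[r,col].tolist()) for r in range(150,330,6)])
s=cam("scene")["color"];h=cv2.cvtColor(s,cv2.COLOR_RGB2HSV)
m=cv2.inRange(h,(100,120,40),(125,255,255));k,l,st,ce=cv2.connectedComponentsWithStats(m)
print([(st[i].tolist(),ce[i].round(1).tolist()) for i in range(1,k) if 10<st[i][4]<400 and 240<ce[i][0]<330 and 80<ce[i][1]<250])
print([(r,s[r,285].tolist()) for r in range(140,240,2)])
print([(r,cv2.imread("pics/scene0.png")[r,285,::-1].tolist()) for r in range(200,240,2)])
E
```

```text
[540.81096955   3.2551099   68.79515089] [ 3.14150355e+00 -1.13329716e-03 -3.03986884e+00] 13.7 [-0.002 -0.    -0.     0.    -0.001  0.   ]
288 [(150, [223, 213, 191]), (156, [225, 215, 193]), (162, [221, 206, 186]), (168, [227, 218, 195]), (174, [90, 93, 93]), (180, [132, 133, 135]), (186, [93, 91, 92]), (192, [92, 92, 94]), (198, [91, 93, 94]), (204, [86, 86, 89]), (210, [89, 88, 92]), (216, [100, 101, 100]), (222, [137, 132, 129]), (228, [137, 133, 127]), (234, [34, 30, 33]), (240, [35, 31, 34]), (246, [113, 96, 91]), (252, [34, 64, 115]), (258, [36, 65, 119]), (264, [37, 64, 119]), (270, [39, 68, 121]), (276, [42, 69, 124]), (282, [37, 67, 125]), (288, [47, 45, 47]), (294, [58, 56, 57]), (300, [67, 62, 62]), (306, [67, 66, 64]), (312, [61, 60, 54]), (318, [215, 200, 177]), (324, [218, 203, 180])]
250 [(150, [223, 214, 193]), (156, [223, 210, 190]), (162, [222, 210, 190]), (168, [223, 216, 194]), (174, [108, 105, 103]), (180, [143, 144, 143]), (186, [104, 105, 101]), (192, [98, 98, 98]), (198, [97, 94, 95]), (204, [95, 96, 96]), (210, [90, 91, 93]), (216, [91, 88, 92]), (222, [95,
[... 1984 characters left out ...]
0, 117]), (216, [73, 75, 75]), (218, [59, 58, 61]), (220, [51, 49, 56]), (222, [60, 63, 66]), (224, [53, 54, 56]), (226, [61, 60, 63]), (228, [56, 55, 61]), (230, [67, 66, 71]), (232, [89, 94, 96]), (234, [88, 95, 97]), (236, [88, 91, 94]), (238, [83, 87, 92])]
[(200, [26, 25, 29]), (202, [20, 26, 22]), (204, [110, 106, 106]), (206, [115, 114, 115]), (208, [117, 117, 113]), (210, [116, 114, 113]), (212, [117, 117, 116]), (214, [112, 114, 109]), (216, [63, 61, 64]), (218, [55, 54, 58]), (220, [51, 56, 59]), (222, [52, 57, 53]), (224, [56, 57, 56]), (226, [59, 57, 57]), (228, [50, 53, 58]), (230, [57, 59, 61]), (232, [81, 83, 86]), (234, [75, 80, 86]), (236, [86, 88, 92]), (238, [76, 79, 82])]
```

Request:
carry_out(motion=[[0, 0, -1, 0, 0.36], [0, 0, 0, 0, 0.34], [0, 0, 0, 0, 0.3], [0, 0, 0, 0, 0.3], [0, 0, 0, 0, 0.3], [0, 0, 0, 0, 0.2], [0, 0, 0, 0, 0.2], [0, 0, 0, 0, 0.2]])

```text
t: 14.55
eef_pos: [541.6, 3.3, 69.2]
tcp_rot: [3.141, 0.0, -3.04]
ft_force: [0.6, -0.2, 0.0]
opening: 0.796
grip_force: 0.0
```

```bash
cat > look.py <<'E'
import sys
from h import *
import pickle
r=wristcam();pickle.dump(r,open(sys.argv[1]+".pkl","wb"));cv2.imwrite(f"pics/{sys.argv[1]}.png",r["color"][...,::-1])
print(env.state()["eef_pos"].round(1))
h=cv2.cvtColor(r["color"],cv2.COLOR_RGB2HSV)
b=cv2.inRange(h,(100,120,40),(125,255,255));p=cv2.inRange(h,(0,25,60),(12,80,255))
for n,m in(("blue",b),("pink",p)):
    k,l,st,ce=cv2.connectedComponentsWithStats(m);print("wrist",n,[(st[i].tolist(),ce[i].round(1).tolist()) for i in range(1,k) if st[i][4]>60])
for c in("scene","top"):
    s=cam(c)["color"];m=cv2.inRange(cv2.cvtColor(s,cv2.COLOR_RGB2HSV),(100,120,40),(125,255,255));k,l,st,ce=cv2.connectedComponentsWithStats(m)
    print(c,[(st[i].tolist(),ce[i].round(1).tolist()) for i in range(1,k) if 10<st[i][4]<400 and 100<ce[i][0]<460 and 80<ce[i][1]<330])
E
python3 look.py k3
```

```text
[541.6   3.3  69.2]
wrist blue [([0, 73, 25, 68, 1281], [9.4, 109.6]), ([257, 196, 63, 70, 3375], [288.1, 229.8])]
wrist pink [([238, 220, 102, 64, 3881], [288.8, 259.4])]
scene [([279, 161, 9, 9, 81], [283.0, 165.0]), ([276, 185, 17, 3, 36], [283.9, 185.9]), ([395, 185, 22, 3, 47], [405.7, 185.6])]
top [([309, 152, 4, 15, 23], [311.0, 159.5]), ([268, 163, 5, 5, 13], [270.0, 165.0]), ([420, 286, 10, 2, 11], [424.5, 286.5]), ([125, 314, 23, 6, 92], [136.6, 316.5])]
```

Request:
carry_out(motion=[[0, 0, 0, 0, 0.2], [0, 0, 0, 0, 0.2], [0, 0, 0, 0, 0.2], [0, 0, 0, 0, 0.2], [0, 0, 0, 0, 0.2], [0, 0, 0, 0, 0.2], [0, 0, 0, 0, 0.2], [0, 0, 0, 0, 0.2], [0, 0, 0, 0, 0.2], [0, 0, 0, 0, 0.2], [0, 0, 0, 0, 0.2], [0, 0, 0, 0, 0.2]])

```text
t: 15.9
eef_pos: [541.6, 3.3, 69.2]
tcp_rot: [3.142, 0.0, -3.04]
ft_force: [0.1, 0.4, -0.5]
opening: 0.802
grip_force: 0.0
```

```bash
python3 look.py k4
cat > capfit.py <<'E'
from h import *
def cap(r,B,yaw,th,s=(92,116)):
    z=np.array([-np.sin(th)*np.cos(yaw),-np.sin(th)*np.sin(yaw),np.cos(th)]);x=np.array([np.cos(th)*np.cos(yaw),np.cos(th)*np.sin(yaw),np.sin(th)])
    X=[np.array(B)+a*z+13.5*(np.cos(f)*x+np.sin(f)*np.cross(z,x)) for a in s for f in np.linspace(0,6.28,60)]
    P=proj(r,X);e=proj(r,[np.array(B)+76*z-17*x]);return P.min(0).round(1),P.max(0).round(1),e.round(1)
E
python3 - <<'E'
from capfit import *
import pickle
r=pickle.load(open("k4.pkl","rb"))
for th in(.5,.55,.6,.65,.7):print(th,*cap(r,(580,7.3,48),.1,th))
E
```

```text
[541.6   3.3  69.2]
wrist blue [([0, 73, 25, 68, 1285], [9.4, 109.7]), ([257, 196, 62, 70, 3373], [288.1, 229.8])]
wrist pink [([238, 220, 102, 64, 3885], [288.8, 259.4])]
scene [([279, 161, 9, 9, 81], [283.0, 165.0]), ([276, 185, 17, 3, 36], [283.8, 185.9]), ([395, 185, 21, 3, 46], [405.7, 185.6])]
top [([299, 147, 15, 14, 54], [305.2, 151.9]), ([309, 152, 4, 15, 23], [311.0, 159.5]), ([420, 286, 10, 2, 11], [424.5, 286.5]), ([125, 314, 23, 6, 92], [136.6, 316.5])]
0.5 [255.4 232.7] [321.5 299.9] [[288.5 237.4]]
0.55 [255.8 219.5] [321.1 287.1] [[288.5 230.8]]
0.6 [256.3 207. ] [320.7 277.1] [[288.5 224.5]]
0.65 [256.8 195.2] [320.3 267.1] [[288.5 218.5]]
0.7 [257.3 184.2] [319.8 257.3] [[288.5 212.8]]
```

Request:
carry_out(motion=[[-2.5, 0, 0, 0, 0.2], [0, 0, 5, 0, 0.2], [0, 0, 4, 0, 0.2], [0, 0, 0, 0, 0.2], [0, 0, 0, 0, 0.5], [0, 0, 0, 0, 0.55], [0, 0, 0, 0, 0.6], [0, 0, 0, 0, 0.6], [0, 0, 0, 0, 0.6]])

```text
t: 16.95
eef_pos: [544.1, 3.6, 60.3]
tcp_rot: [3.142, 0.0, -3.04]
ft_force: [-0.1, -0.8, -0.1]
opening: 0.567
grip_force: 30.0
```

Run:
```python
from h import *
s,t=cam("scene"),cam("top")
for th in(.6,.65):
  for dz in(0,5):
    y=.1;z=np.array([-np.sin(th)*np.cos(y),-np.sin(th)*np.sin(y),np.cos(th)]);x=np.array([np.cos(th)*np.cos(y),np.cos(th)*np.sin(y),np.sin(th)])
    B=np.array([580,7.3,48])+dz*z;print(th,dz,proj(s,[B+53.6*z+17*x]).round(1))
print("jar",onz(t,(204,255),130))
```

```text
0.6 0 [[284.3 187.9]]
0.6 5 [[284.2 185.7]]
0.65 0 [[284.2 187.5]]
0.65 5 [[284.1 185.3]]
jar [548.34876244 138.31551599 130.        ]
```

Run:
```python
from h import *
s=cam("scene");y=.1;th=.63
z=np.array([-np.sin(th)*np.cos(y),-np.sin(th)*np.sin(y),np.cos(th)]);x=np.array([np.cos(th)*np.cos(y),np.cos(th)*np.sin(y),np.sin(th)])
for a,b in((17,0),(20,0),(-18,0),(20,-5),(20,-10),(17,76),(17,53.6)):print(a,b,proj(s,[np.array([580,7.3,48])+a*x+b*z]).round(1))
for c in(280,285,290):
  print(c,[(r,s["color"][r,c].tolist()) for r in range(176,184)],[(r,s["color"][r,c].tolist()) for r in range(203,219)])
cv2.imwrite("pics/s_seat.png",s["color"][...,::-1])
```

```text
17 0 [[284.9 211.5]]
20 0 [[285.  211.6]]
-18 0 [[283.7 210.4]]
20 -5 [[285.1 213.8]]
20 -10 [[285.1 216. ]]
17 76 [[283.9 177.7]]
17 53.6 [[284.2 187.7]]
280 [(176, [117, 101, 100]), (177, [108, 95, 94]), (178, [114, 98, 95]), (179, [117, 100, 100]), (180, [116, 102, 98]), (181, [118, 107, 105]), (182, [115, 105, 100]), (183, [121, 115, 110])] [(203, [114, 111, 101]), (204, [116, 115, 105]), (205, [117, 114, 106]), (206, [116, 108, 100]), (207, [114, 99, 99]), (208, [114, 101, 96]), (209, [117, 102, 99]), (210, [100, 86, 86]), (211, [90, 85, 82]), (212, [117, 114, 111]), (213, [125, 126, 127]), (214, [125, 120, 122]), (215, [110, 109, 107]), (216, [72, 75, 77]), (217, [61, 60, 62]), (218, [51, 51, 58])]
285 [(176, [110, 95, 95]), (177, [112, 95, 97]), (178, [118, 103, 102]), (179, [119, 107, 104]), (180, [118, 104, 104]), (181, [117, 103, 103]), (182, [120, 113, 104]), (183, [119, 113, 109])] [(203, [118, 115, 107]), (204, [123, 118, 111]), (205, [116, 111, 106]), (206, [117, 106, 104]), (207, [114, 100, 97]), (208, [117, 101, 99]), (209, [112, 97, 99]), (210, [100, 85, 83]), (211, [79, 76, 75]), (212, [100, 100, 100]), (213, [118, 114, 113]), (214, [117, 117, 116]), (215, [104, 100, 101]), (216, [69, 69, 69]), (217, [52, 54, 58]), (218, [61, 60, 61])]
290 [(176, [111, 98, 98]), (177, [115, 101, 96]), (178, [115, 103, 99]), (179, [114, 100, 100]), (180, [119, 103, 102]), (181, [114, 100, 99]), (182, [118, 112, 106]), (183, [115, 112, 105])] [(203, [121, 118, 111]), (204, [119, 115, 108]), (205, [115, 111, 107]), (206, [118, 109, 104]), (207, [116, 99, 97]), (208, [116, 98, 99]), (209, [114, 100, 97]), (210, [95, 84, 82]), (211, [89, 87, 88]), (212, [115, 115, 113]), (213, [126, 125, 123]), (214, [124, 122, 121]), (215, [93, 92, 91]), (216, [65, 66, 67]), (217, [59, 58, 63]), (218, [56, 57, 63])]
```

Request:
carry_out(motion=[[3, 0, -4, 0, 0.6], [9, 0, -13, 0, 0.6], [0, 0, -25, 0, 0.6], [0, 0, -40, 3.2, 0.6], [0, 0, -33, 0, 0.6], [5, 41, 0, 0, 0.6], [5, 41, 0, 0, 0.6], [5, 41, 0, 0, 0.6], [5, 41, 0, 0, 0.6], [5, 41, 0, 0, 0.6], [5, 41, 0, 0, 0.6], [5, 41, 0, 0, 0.6]])

```text
t: 18.3
eef_pos: [482.8, 288.6, 176.2]
tcp_rot: [-3.142, 0.0, -3.096]
ft_force: [0.5, -0.1, -1.3]
opening: 0.563
grip_force: 30.0
```

Request:
carry_out(motion=[[5, 38, 0, 0, 0.6], [0, 0, 0, 0, 0.6], [0, 0, 0, 0, 0.6]])

```text
t: 18.6
eef_pos: [476.4, 325.2, 175.7]
tcp_rot: [-3.141, -0.0, -3.094]
ft_force: [0.4, -0.4, -1.2]
opening: 0.567
grip_force: 30.0
```

```bash
python3 look.py p1
python3 - <<'E'
from capfit import *
import pickle
r=pickle.load(open("p1.pkl","rb"));T=env.state()["eef_pos"];print(env.state()["tcp_rot"],env.state()["t"])
for th in(.5,.6,.65,.7):
  B=T+[60*np.sin(th),0,36-60*np.cos(th)];print(th,B,*cap(r,B,.046,th))
c=cam("scene")["color"]
# cradle check: compare plate rows with initial
a=cv2.imread("pics/scene0.png")[180:240,260:310].astype(int);b=c[180:240,260:310,::-1].astype(int);print("cradle diff",np.abs(a-b).mean(),(np.abs(a-b).max(2)>40).sum())
E
```

```text
[476.8 324.5 175.7]
wrist blue [([265, 123, 54, 10, 525], [291.3, 127.5]), ([255, 194, 66, 76, 3836], [287.9, 231.0])]
wrist pink [([235, 221, 108, 63, 3838], [288.6, 259.9])]
scene [([423, 105, 11, 10, 92], [428.2, 109.5]), ([423, 130, 17, 2, 34], [431.0, 130.5]), ([395, 185, 22, 3, 48], [405.5, 185.7])]
top [([419, 286, 11, 2, 12], [424.0, 286.5]), ([125, 314, 23, 6, 90], [136.2, 316.4])]
[-3.14147498e+00 -2.08927039e-05 -3.09708284e+00] 18.75
0.5 [506.12849581 323.97887969 158.96767795] [246.7 215.2] [316.3 285.1] [[283.4 224.3]]
0.6 [511.2415119  323.97887969 162.10249477] [246.6 202.7] [315.4 277.2] [[283. 222.]]
0.65 [513.67414784 323.97887969 163.85760375] [246.7 196.9] [314.9 273.4] [[282.8 221.1]]
0.7 [516.01602473 323.97887969 165.73210043] [246.8 191.5] [314.4 269.5] [[282.7 220.3]]
cradle diff 5.0617777777777775 0
```

Request:
carry_out(motion=[[0, 4.2, 30, 0, 0.6], [0, 0, 40, 0, 0.6], [0, 0, 35, 0, 0.6], [0, 0, 15, 0, 0.6], [0, 0, 5, 0, 0.6], [0, 0, 2, 0, 0.6], [0, 0, 0, 0, 0.6], [0, 0, 0, 0, 0.6]])

```text
t: 19.6
eef_pos: [477.7, 329.5, 49.3]
tcp_rot: [3.141, 0.002, -3.096]
ft_force: [0.1, 0.4, -1.3]
opening: 0.566
grip_force: 30.0
```

Request:
carry_out(motion=[[0, 0, 2, 0, 0.6], [0, 0, 2, 0, 0.6], [0, 0, 0, 0, 0.6]])

```text
t: 19.9
eef_pos: [477.1, 329.4, 44.2]
tcp_rot: [3.142, 0.0, -3.096]
ft_force: [-0.0, -1.0, -0.7]
opening: 0.568
grip_force: 30.0
```

Request:
carry_out(motion=[[0, 0, 2, 0, 0.6], [0, 0, 2, 0, 0.6], [0, 0, 0, 0, 0.6]])

```text
t: 20.2
eef_pos: [477.0, 329.3, 39.9]
tcp_rot: [-3.141, -0.0, -3.096]
ft_force: [-0.4, 0.1, -2.2]
opening: 0.564
grip_force: 30.0
```

Request:
carry_out(motion=[[0, 0, 1.5, 0, 0.6], [0, 0, 0, 0, 0.6]])

```text
t: 20.4
eef_pos: [477.2, 329.4, 39.0]
tcp_rot: [3.141, 0.0, -3.096]
ft_force: [-1.1, -0.8, 2.3]
opening: 0.567
grip_force: 30.0
```

Request:
carry_out(motion=[[0, 0, 1.5, 0, 0.6], [0, 0, 0, 0, 0.6]])

```text
t: 20.6
eef_pos: [477.3, 329.6, 38.6]
tcp_rot: [3.141, 0.001, -3.096]
ft_force: [-5.2, -2.1, 15.5]
opening: 0.567
grip_force: 30.0
```

Request:
carry_out(motion=[[0, 0, 1.5, 0, 0.6], [0, 0, 0, 0, 0.6]])

```text
t: 20.8
eef_pos: [477.4, 329.8, 38.1]
tcp_rot: [3.14, 0.002, -3.096]
ft_force: [-8.1, -2.1, 26.9]
opening: 0.569
grip_force: 30.0
```

Request:
carry_out(motion=[[3, 0, 0, 0, 0.6], [3, 0, 0.5, 0, 0.6], [3, 0, 1.5, 0, 0.6], [0, 0, 0, 0, 0.6]])

```text
t: 21.2
eef_pos: [469.1, 329.4, 34.8]
tcp_rot: [3.14, 0.003, -3.096]
ft_force: [0.4, -0.9, 8.6]
opening: 0.567
grip_force: 30.0
```

Request:
carry_out(motion=[[3.5, 0, 2.4, 0, 0.6], [3.5, 0, 2.4, 0, 0.6], [3.5, 0, 2.5, 0, 0.6], [0, 0, 0, 0, 0.6]])

```text
t: 21.6
eef_pos: [458.1, 328.9, 27.2]
tcp_rot: [3.141, 0.002, -3.096]
ft_force: [-1.0, 0.6, 6.3]
opening: 0.563
grip_force: 30.0
```

Request:
carry_out(motion=[[2.8, 0, 3, 0, 0.6], [2.8, 0, 3.1, 0, 0.6], [2.8, 0, 3.1, 0, 0.6], [0, 0, 0, 0, 0.6]])

```text
t: 22.0
eef_pos: [449.4, 328.4, 17.7]
tcp_rot: [3.141, 0.001, -3.096]
ft_force: [-1.8, -0.2, 4.6]
opening: 0.569
grip_force: 30.0
```

Request:
carry_out(motion=[[2.2, 0, 3.4, 0, 0.6], [2.2, 0, 3.5, 0, 0.6], [0, 0, 0, 0, 0.6]])

```text
t: 22.3
eef_pos: [444.7, 328.2, 10.7]
tcp_rot: [3.141, 0.001, -3.096]
ft_force: [-4.2, 0.7, 5.4]
opening: 0.566
grip_force: 30.0
```

```bash
python3 look.py p2
python3 - <<'E'
from capfit import *
import pickle
r=pickle.load(open("p2.pkl","rb"));T=env.state()["eef_pos"]
for th in(1.0,1.1,1.2,1.3,1.4,1.5,1.57):
  B=T+[60*np.sin(th),0,36-60*np.cos(th)];print(th,B.round(1),*cap(r,B,.046,th))
E
```

```text
[444.8 328.2  10.7]
wrist blue [([241, 173, 93, 75, 4360], [289.2, 206.2])]
wrist pink [([232, 227, 114, 57, 4808], [288.2, 261.0]), ([237, 313, 14, 32, 303], [244.0, 328.2]), ([326, 313, 14, 32, 300], [332.7, 328.2])]
scene [([406, 160, 10, 9, 44], [410.8, 163.6]), ([408, 177, 15, 1, 15], [415.0, 177.0]), ([395, 184, 7, 3, 14], [398.4, 185.4])]
top [([420, 286, 10, 2, 11], [424.5, 286.5])]
1.0 [495.3 328.2  14.3] [251.1 165.3] [314.5 244.7] [[284.1 216.2]]
1.1 [498.2 328.2  19.5] [251.8 160.3] [313.5 237.4] [[284.  216.2]]
1.2 [500.7 328.2  25. ] [252.7 156.6] [312.5 230.4] [[283.8 216.6]]
1.3 [502.6 328.2  30.7] [253.6 154.3] [311.5 223.9] [[283.7 217.4]]
1.4 [503.9 328.2  36.5] [254.6 153.3] [310.7 218. ] [[283.7 218.5]]
1.5 [504.6 328.2  42.5] [255.6 153.5] [309.9 212.7] [[283.7 220. ]]
1.57 [504.8 328.2  46.7] [256.4 154.2] [309.4 209.5] [[283.7 221.3]]
```

Request:
carry_out(motion=[[2.2, 0, 3.5, 0, 0.6], [1.6, 0, 3.5, 0, 0.6], [0, 0, 0, 0, 0.6]])

```text
t: 22.75
eef_pos: [440.9, 327.9, 3.6]
tcp_rot: [3.141, 0.0, -3.096]
ft_force: [-3.3, 0.8, 4.3]
opening: 0.565
grip_force: 30.0
```

Request:
carry_out(motion=[[1.2, 0, 2.5, 0, 0.6], [0, 0, 0, 0, 0.6]])

```text
t: 22.95
eef_pos: [439.8, 327.9, 1.2]
tcp_rot: [3.141, 0.001, -3.096]
ft_force: [-2.6, 0.8, 6.0]
opening: 0.567
grip_force: 30.0
```

Request:
carry_out(motion=[[0.8, 0, 1.5, 0, 0.6], [0, 0, 0, 0, 0.6]])

```text
t: 23.15
eef_pos: [439.2, 327.9, -0.2]
tcp_rot: [3.141, 0.001, -3.096]
ft_force: [-3.6, -0.1, 6.8]
opening: 0.569
grip_force: 30.0
```

```bash
python3 look.py p3
python3 - <<'E'
from h import *
import pickle
r=pickle.load(open("p3.pkl","rb"));im=r["color"]
print([(q,im[q,244].tolist()) for q in range(210,360,6)])
print([(q,im[q,288].tolist()) for q in range(150,360,6)])
y=.046
for th in(1.2,1.3,1.4,1.5,1.57):
    # back-bottom edge pinned at P on pad
    z=np.array([-np.sin(th)*np.cos(y),-np.sin(th)*np.sin(y),np.cos(th)]);x=np.array([np.cos(th)*np.cos(y),np.cos(th)*np.sin(y),np.sin(th)])
    B=np.array([470.8+28,329.5,18])+17*x
    print(th,"label-bottom",proj(r,[B+17*x]).round(),"label-top",proj(r,[B+17*x+76*z]).round(),"captop",proj(r,[B+116*z+13.5*x]).round())
E
```

```text
[ 4.392e+02  3.279e+02 -2.000e-01]
wrist blue [([260, 171, 76, 70, 3695], [293.5, 204.8]), ([239, 187, 21, 19, 359], [248.5, 196.5]), ([246, 313, 85, 2, 138], [288.1, 313.6])]
wrist pink [([231, 229, 115, 55, 5075], [288.2, 260.4]), ([235, 313, 13, 32, 327], [241.4, 328.4]), ([329, 313, 13, 32, 331], [335.1, 328.4])]
scene [([405, 162, 9, 8, 38], [409.2, 165.9]), ([408, 177, 14, 2, 19], [413.9, 177.3]), ([395, 184, 5, 3, 11], [396.9, 185.3])]
top [([420, 286, 10, 2, 11], [424.5, 286.5])]
[(210, [136, 128, 128]), (216, [140, 133, 133]), (222, [139, 134, 134]), (228, [141, 134, 135]), (234, [138, 132, 133]), (240, [111, 94, 92]), (246, [114, 98, 95]), (252, [115, 97, 92]), (258, [114, 100, 93]), (264, [119, 102, 97]), (270, [115, 97, 93]), (276, [166, 142, 136]), (282, [174, 149, 142]), (288, [42, 39, 38]), (294, [63, 60, 60]), (300, [63, 60, 62]), (306, [64, 62, 63]), (312, [56, 55, 54]), (318, [170, 144, 138]), (324, [170, 145, 139]), (330, [168, 141, 136]), (336, [170, 143, 138]), (342, [167, 142, 137]), (348, [42, 34, 23]), (354, [23, 20, 25])]
[(150, [154, 144, 128]), (156, [159, 
[... 434 characters left out ...]
6]), (276, [165, 141, 135]), (282, [174, 149, 142]), (288, [47, 46, 47]), (294, [60, 61, 60]), (300, [66, 64, 63]), (306, [68, 65, 65]), (312, [63, 60, 55]), (318, [186, 179, 162]), (324, [185, 175, 161]), (330, [186, 177, 161]), (336, [173, 164, 151]), (342, [181, 170, 153]), (348, [44, 36, 25]), (354, [11, 15, 13])]
1.2 label-bottom [[286. 384.]] label-top [[286. 301.]] captop [[285. 224.]]
1.3 label-bottom [[286. 381.]] label-top [[286. 282.]] captop [[285. 200.]]
1.4 label-bottom [[286. 377.]] label-top [[286. 265.]] captop [[286. 181.]]
1.5 label-bottom [[286. 373.]] label-top [[286. 250.]] captop [[286. 167.]]
1.57 label-bottom [[286. 369.]] label-top [[286. 241.]] captop [[286. 159.]]
```

Request:
carry_out(motion=[[1, 0, 2, 0, 0.6], [0.5, 0, 2, 0, 0.6], [0, 0, 0, 0, 0.6]])

```text
t: 23.6
eef_pos: [437.5, 327.8, -4.3]
tcp_rot: [3.141, 0.0, -3.096]
ft_force: [-3.6, 0.2, 5.2]
opening: 0.568
grip_force: 30.0
```

Request:
carry_out(motion=[[0.5, 0, 2, 0, 0.6], [0, 0, 1.5, 0, 0.6], [0, 0, 0, 0, 0.6]])

```text
t: 23.9
eef_pos: [436.9, 327.7, -7.9]
tcp_rot: [3.141, 0.0, -3.096]
ft_force: [-2.6, -0.7, 4.7]
opening: 0.567
grip_force: 30.0
```

```bash
python3 look.py p4
python3 - <<'E'
import cv2
im=cv2.imread("pics/p4.png")[...,::-1]
print([(q,im[q,288].tolist()) for q in range(150,284,4)],[(q,im[q,250].tolist()) for q in range(240,284,4)])
E
```

```text
[437.  327.7  -7.8]
wrist blue [([237, 170, 101, 66, 3945], [289.3, 203.0]), ([245, 313, 87, 3, 220], [287.4, 314.2])]
wrist pink [([231, 231, 116, 53, 5222], [288.2, 259.8]), ([234, 313, 13, 32, 345], [240.0, 328.5]), ([331, 313, 13, 32, 344], [336.7, 328.5])]
scene [([404, 165, 9, 7, 32], [407.9, 168.4])]
top [([420, 286, 10, 2, 11], [424.5, 286.5]), ([128, 325, 6, 3, 15], [130.9, 326.1])]
[(150, [161, 151, 133]), (154, [160, 148, 133]), (158, [155, 144, 129]), (162, [159, 149, 134]), (166, [156, 146, 130]), (170, [31, 47, 79]), (174, [17, 38, 77]), (178, [14, 36, 77]), (182, [14, 37, 78]), (186, [32, 65, 127]), (190, [23, 61, 122]), (194, [27, 61, 124]), (198, [32, 65, 126]), (202, [31, 64, 124]), (206, [26, 60, 122]), (210, [30, 63, 123]), (214, [29, 62, 122]), (218, [32, 62, 123]), (222, [36, 65, 124]), (226, [39, 67, 126]), (230, [34, 62, 122]), (234, [34, 63, 121]), (238, [172, 145, 140]), (242, [174, 148, 142]), (246, [171, 146, 140]), (250, [173, 146, 142]), (254, [114, 97, 94]), (258, [172, 146, 140]), (262, [170, 143, 139]), (266, [166, 141, 137]), (270, [134, 112, 109]), (274, [164, 138, 133]), (278, [169, 145, 137]), (282, [175, 149, 143])] [(240, [111, 94, 90]), (244, [106, 91, 86]), (248, [106, 92, 86]), (252, [107, 91, 88]), (256, [159, 134, 129]), (260, [174, 147, 141]), (264, [173, 148, 142]), (268, [108, 91, 88]), (272, [155, 133, 128]), (276, [171, 144, 141]), (280, [172, 145, 140])]
```

```bash
cat > lv.py <<'E'
import sys,pickle
from h import *
def run(name,rows,y=.046):
    r=pickle.load(open(name+".pkl","rb"))
    def f(v):
        bx,bz,th=v
        z=np.array([-np.sin(th)*np.cos(y),-np.sin(th)*np.sin(y),np.cos(th)]);x=np.array([np.cos(th)*np.cos(y),np.cos(th)*np.sin(y),np.sin(th)])
        B=np.array([bx,329,bz]);return proj(r,[B+116*z+13.5*x,B+116*z-13.5*x,B+92*z+13.5*x])[:,1]-rows
    o=least_squares(f,[500,35,1.4]);print(o.x,o.fun)
if __name__=="__main__": run(sys.argv[1],eval(sys.argv[2]))
E
python3 lv.py p4 "[184.5,169.5,236.5]"; python3 lv.py p3 "[190,172.5,242]"
```

```text
[503.17205736  37.85198655   1.48942036] [1.42108547e-13 5.68434189e-14 0.00000000e+00]
[506.51337353  45.75961869   1.46470948] [2.84217094e-14 1.70530257e-13 1.13686838e-13]
```

Request:
carry_out(motion=[[0.3, 0, 1.5, 0, 0.6], [0, 0, 1, 0, 0.6], [0, 0, 0, 0, 0.6], [0, 0, 0, 0, 0.38], [0, 0, 0, 0, 0.3], [0, 0, 0, 0, 0.25], [0, 0, 0, 0, 0.2], [0, 0, 0, 0, 0.2]])

```text
t: 24.85
eef_pos: [436.9, 327.5, -10.7]
tcp_rot: [3.142, -0.0, -3.096]
ft_force: [0.4, 0.4, 0.3]
opening: 0.795
grip_force: 0.0
```

Request:
carry_out(motion=[[0, 0, -20, 0, 0.2], [0, 0, -40, 0, 0.2], [0, 0, -40, 0, 0.2], [0, 0, -40, 0, 0.2], [0, 0, -40, 0, 0.2], [-45, 0, 0, 0, 0.2], [-20, 0, 0, 0, 0.2], [0, 0, 0, 0, 0.2], [0, 0, 0, 0, 0.2]])

```text
t: 25.75
eef_pos: [501.3, 330.1, 168.8]
tcp_rot: [-3.141, -0.001, -3.096]
ft_force: [-1.3, 0.5, -0.4]
opening: 0.802
grip_force: 0.0
```

```bash
python3 look.py q1
python3 - <<'E'
from h import *
import pickle
np.set_printoptions(precision=1,suppress=True)
r=pickle.load(open("q1.pkl","rb"));y=.046
h=cv2.cvtColor(r["color"],cv2.COLOR_RGB2HSV)
cx=np.array([np.cos(y),np.sin(y),0]);cy=np.array([-np.sin(y),np.cos(y),0]);B0=np.array([470.8,328.2,0])
for n,p in(("capend z48.5",B0-78*cx+[0,0,48.5]),("capbase",B0-54*cx+[0,0,48.5]),("bodytop z52 -38",B0-38*cx+[0,0,52]),("bodybot z52 +38",B0+38*cx+[0,0,52]),("corners",B0+38*cx+27*cy+[0,0,52]),("",B0+38*cx-27*cy+[0,0,52]),("",B0-38*cx+27*cy+[0,0,52]),("",B0-38*cx-27*cy+[0,0,52])):print(n,proj(r,[p]))
c=int(round(proj(r,[B0])[0][0]));im=r["color"]
for q in range(40,240,3):print(q,im[q,c].tolist(),im[q,c-24].tolist(),im[q,c+24].tolist())
E
```

```text
[500.9 330.2 168.9]
wrist blue [([261, 75, 55, 35, 995], [288.0, 93.0]), ([268, 136, 42, 8, 298], [288.5, 139.9])]
wrist pink [([261, 102, 56, 94, 2160], [290.5, 146.0])]
scene [([402, 169, 10, 5, 36], [406.1, 171.2])]
top [([309, 152, 4, 15, 24], [311.0, 159.5]), ([420, 286, 10, 2, 11], [424.5, 286.5]), ([121, 302, 16, 2, 28], [128.1, 302.5]), ([125, 314, 23, 14, 137], [134.5, 320.3])]
capend z48.5 [[287.9  81.8]]
capbase [[287.9 108.5]]
bodytop z52 -38 [[287.9 125.8]]
bodybot z52 +38 [[288.  202.3]]
corners [[314.4 202.3]]
 [[261.6 202.3]]
 [[316.  125.8]]
 [[259.8 125.8]]
40 [133, 125, 112] [135, 126, 111] [131, 123, 111]
43 [130, 119, 108] [128, 119, 108] [135, 126, 113]
46 [127, 121, 108] [131, 122, 110] [134, 125, 113]
49 [127, 116, 106] [128, 120, 108] [131, 121, 110]
52 [134, 125, 111] [126, 117, 103] [123, 115, 104]
55 [138, 128, 113] [123, 114, 104] [131, 121, 109]
58 [130, 120, 107] [126, 117, 105] [129, 119, 106]
61 [133, 124, 111] [132, 126, 110] [123, 116, 103]
64 [125, 116, 103] [127, 116, 106] [124, 117, 104]
67 [130, 120, 108] [124, 115, 103] [127, 120, 106]
70 [132,
[... 2195 characters left out ...]
[125, 120, 118] [123, 118, 118]
202 [121, 114, 117] [126, 120, 118] [120, 114, 116]
205 [121, 115, 115] [126, 117, 115] [117, 111, 112]
208 [122, 115, 114] [123, 118, 116] [123, 116, 116]
211 [120, 114, 113] [124, 117, 117] [120, 113, 114]
214 [124, 117, 119] [125, 119, 118] [122, 117, 117]
217 [119, 115, 116] [122, 117, 117] [119, 114, 112]
220 [103, 98, 98] [104, 99, 99] [98, 93, 93]
223 [114, 109, 109] [122, 116, 115] [119, 114, 116]
226 [185, 171, 153] [198, 185, 167] [120, 114, 101]
229 [183, 171, 152] [181, 170, 152] [130, 121, 109]
232 [184, 173, 155] [191, 180, 159] [129, 120, 108]
235 [185, 173, 155] [184, 172, 154] [126, 118, 105]
238 [185, 172, 155] [181, 167, 150] [126, 117, 105]
```

Request:
carry_out(motion=[[37, 0, 0, 0, 0.2], [0, 0, 45, 0, 0.2], [0, 0, 45, 0, 0.2], [0, 0, 45, 0, 0.2], [0, 0, 25, 0, 0.2], [0, 0, 12, 0, 0.2], [0, 0, 0, 0, 0.2], [0, 0, 0, 0, 0.5], [0, 0, 0, 0, 0.55], [0, 0, 0, 0, 0.6], [0, 0, 0, 0, 0.6], [0, 0, 0, 0, 0.6]])

```text
t: 27.1
eef_pos: [465.2, 329.1, -1.5]
tcp_rot: [3.141, 0.002, -3.096]
ft_force: [-1.4, -0.2, 6.5]
opening: 0.565
grip_force: 30.0
```

Request:
carry_out(motion=[[0, 0, -2, 0, 0.6], [0, 0, -2, 0, 0.6], [-4, 0, 0, 0, 0.6], [-3, 0, 0, 0, 0.6], [0, 0, 2, 0, 0.6], [0, 0, 1.5, 0, 0.6], [0, 0, 0, 0, 0.6]])

```text
t: 27.8
eef_pos: [472.1, 329.1, -1.6]
tcp_rot: [3.141, 0.001, -3.096]
ft_force: [-1.0, -3.1, 8.8]
opening: 0.564
grip_force: 30.0
```

Request:
carry_out(motion=[[0, 0, 0, 0, 0.4], [0, 0, 0, 0, 0.3], [0, 0, 0, 0, 0.2], [0, 0, 0, 0, 0.2], [0, 0, -10, 0, 0.2], [0, 0, -35, 0, 0.2], [0, 0, -40, 0, 0.2], [0, 0, -45, 0, 0.2], [0, 0, -45, 0, 0.2], [-35, 0, 0, 0, 0.2], [0, 0, 0, 0, 0.2], [0, 0, 0, 0, 0.2]])

```text
t: 29.0
eef_pos: [506.5, 330.4, 172.9]
tcp_rot: [-3.141, -0.0, -3.097]
ft_force: [0.2, -0.4, -0.2]
opening: 0.799
grip_force: 0.0
```

```bash
python3 look.py q2
python3 - <<'E'
from h import *
import pickle
np.set_printoptions(precision=1,suppress=True)
r=pickle.load(open("q2.pkl","rb"));y=.046
cx=np.array([np.cos(y),np.sin(y),0]);cy=np.array([-np.sin(y),np.cos(y),0]);B0=np.array([470.8,328.2,0])
print(proj(r,[B0-78*cx+[0,0,48.5],B0-38*cx+[0,0,52],B0+38*cx+[0,0,52],B0-38*cx+27*cy+[0,0,52],B0-38*cx-27*cy+[0,0,52],B0+15.6*cx*-1+[0,0,52]]))
im=r["color"]
for c in(288,312,264):print(c,[(q,im[q,c].tolist()) for q in list(range(70,136,3))+list(range(190,212,2))])
a=cv2.imread("pics/scene0.png").astype(int);b=cam("scene")["color"][...,::-1].astype(int)
d=(np.abs(a-b).max(2)>45)
for n,(x0,y0,x1,y1) in dict(cradle=(258,180,310,240),tube=(205,190,238,242),tip=(215,258,290,312),jar=(325,165,362,228),spare=(128,152,158,195)).items():print(n,d[y0:y1,x0:x1].sum())
s=env.state();print(s["ft_force"],s["t"])
E
```

```text
[506.  330.4 172.5]
wrist blue [([261, 77, 55, 28, 970], [288.2, 92.8]), ([268, 138, 42, 7, 294], [288.5, 141.0])]
wrist pink [([261, 104, 56, 92, 2081], [290.2, 146.7])]
scene [([403, 170, 9, 6, 38], [406.6, 172.6])]
top [([309, 152, 4, 15, 25], [310.9, 159.7]), ([420, 286, 10, 2, 11], [424.5, 286.5]), ([121, 299, 16, 2, 27], [128.7, 299.5]), ([137, 314, 11, 5, 45], [142.2, 316.2]), ([125, 316, 11, 9, 88], [130.5, 319.7])]
[[287.9  76.3]
 [287.9 120.1]
 [288.  196.4]
 [315.8 120. ]
 [260.  120.1]
 [287.9 143.6]]
288 [(70, [131, 123, 111]), (73, [126, 116, 103]), (76, [104, 104, 106]), (79, [27, 57, 108]), (82, [22, 54, 104]), (85, [27, 58, 108]), (88, [27, 57, 108]), (91, [28, 58, 110]), (94, [25, 54, 108]), (97, [27, 57, 110]), (100, [30, 60, 112]), (103, [112, 99, 106]), (106, [156, 132, 128]), (109, [155, 132, 127]), (112, [155, 132, 126]), (115, [157, 136, 129]), (118, [157, 136, 131]), (121, [120, 103, 98]), (124, [156, 134, 128]), (127, [157, 136, 130]), (130, [157, 133, 128]), (133, [151, 143, 130]), (190, [153, 130, 124]), (192, [152, 129, 124]), (194, [142, 122, 115]), (196
[... 1102 characters left out ...]
119]), (88, [159, 153, 153]), (91, [190, 181, 181]), (94, [39, 87, 166]), (97, [50, 94, 168]), (100, [52, 94, 170]), (103, [51, 95, 171]), (106, [196, 187, 187]), (109, [190, 179, 181]), (112, [194, 188, 188]), (115, [194, 186, 186]), (118, [191, 188, 188]), (121, [165, 140, 134]), (124, [192, 192, 192]), (127, [169, 156, 155]), (130, [154, 134, 128]), (133, [153, 134, 128]), (190, [140, 122, 115]), (192, [140, 121, 117]), (194, [135, 117, 114]), (196, [127, 119, 120]), (198, [127, 121, 119]), (200, [124, 121, 116]), (202, [126, 121, 118]), (204, [125, 118, 115]), (206, [122, 115, 114]), (208, [125, 118, 116]), (210, [125, 118, 117])]
cradle 0
tube 0
tip 0
jar 0
spare 0
[ 0.6  1.3 -0.5] 29.2
```

```bash
python3 -c "
from cell import env
print(env.job_done())"
```

```text
the job is handed in; nothing more can be done
None
```

The flask rested in the cradle at its set angle for over a second, then was laid level and centred on the black pad, label up and cap towards the blue mark. The cradle and the other things on the bench show no change in the before-and-after pictures. The job was handed in at about 29 s; no verdict came back.

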